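Refill the sloped clothes-peg tray

ROBOT

A 6-joint arm with a two-finger parallel gripper is mounted at the origin on the work surface; the furniture and walls round the work are solid. World frame = base frame: x ahead of the robot, y to its left, z up, the work surface at z = 0. Lengths are in m, angles in degrees, forces in N, time in s.
With the tool pointing down it reaches from about 0.25 to 0.725 m from the base axis. Payload 9.7 kg.
Tool frame: the origin (TCP) lies at the very end of the fingers, on their centre line; the grasp point (between the pads) lies 19 mm behind it (bot.grip_point_offset is the z of the grasp point in the tool frame, in m); z points along the fingers, x is the direction in which the jaws open and shut, and the axes are right-handed (so a half turn about z gives the same grasp; the last joint's range is limited). The gripper opens to 85 mm and grips with 20 to 120 N. Pads are 22 mm wide; open, the fingers measure 114 mm over their backs; the gripper's body (76 mm by 85 mm) begins 54 mm behind the grasp point. The pads swing forward as they close: fully open they stand 13 mm farther back than shut.
Start: joints at [67.323, 4.979, 10.078, 95.1, 0, 90], TCP at [0.212, 0.507, 0.231] pointing down, gripper open.
Joint ranges: [-179.16, 179.16], [-48.56, 103.87], [-65.8, 70.77], [-126.05, 130.52], [-82.76, 87.17], [-180, 180]. Speed limits (degrees/s): [127.2, 127.2, 147.25, 180, 180, 180].

INTERFACE

Orientations are given as [roll, pitch, yaw] about the fixed x, y, z axes, in that order (R = Rz(yaw) Ry(pitch) Rx(roll)).
In Python, from workcell import get_obs, viewer, job_done, bot gives the robot as it stands.
- The arm moves only by the shell command python3 -m handwheel 'ROWS' [FORCE]. ROWS is JSON, a list of rows, each a list of 5 numbers: the closure, from 0 (fully open) to 1 (shut), then the shift along the world's x, y, z in m, then the turn about the world's z in degrees. A call has 1 to 5 rows; each row is the pose to reach, as a shift and turn from the pose measured when the call began; what a row does not reach only later rows make up. A row lasts 1/10 s, in which the tool goes at most 50 mm and 8.59 degrees, less where a joint would pass 70% of its speed; a pose out of reach is approached as far as the arm can. A call with a gripper value outside its range is refused whole. The fingers move at their own pace and stop on an object; FORCE is the grip in N (left out, the last holds). Time passes only in rows, so rows that repeat a pose let the fingers close. It gives the time, the measured TCP pose, the force and the opening at its end, in the units of the state.
- get_obs(): the state, without advancing time (a new reading comes with each control period).
- viewer.camera(name): name is "scene" or "top" or "wrist"; returns a dict with "color" (420x560x3 uint8, blue, green, red), "K" (3x3 intrinsics, pixels), "dist_coeffs" ([k1, k2, p1, p2, k3] as OpenCV has them; the pictures are not rectified), "origin" and "orientation" of the camera in the world. Camera axes: x right, y down, z forward; pixel columns grow to the right and rows downward; lengths in m; the calibration is good to about 2 mm. A picture is of the moment at which its call begins. There is no depth.
- job_done(): hands the job in, once; it reports no verdict.
The state is a dict: "time": time; "q": joint angles; "qd": joint speeds; "joint_efforts": joint torques, N m; "ee_pos": TCP position; "tcp_rot": TCP orientation; "wrist_force": force on the tool from outside, world axes, zero at the start; "torque": the same for the moment, N m; "opening": finger opening in m.
Only numpy, scipy, OpenCV 4.12 (cv2) and the standard library are available. Lean on these libraries where they do the work, as an engineer would, in place of code of your own. Each camera call takes 0.05 s, during which the arm holds its last target.

TASK

Swing the blue keeper bar of the peg tray fully open, then sort all the loose clothes pegs from the worktop into the tray: long pegs lengthwise in the row with the long yellow mark, short pegs in the row with the short mark, each slid down its row until it rests against the back stop or snugly against the peg ahead of it. When all are home, swing the keeper bar shut across the rows again; leave the soap and the tealight where they are.

Things in the scene. Friction and masses are not known exactly. Their poses are not given: they have to be found in the camera images.
- tray: grey stand of the sloped peg tray, fixed to the worktop, 270 x 100 mm; origin at the centre of its underside, x towards the tray's low end (away from the robot), z up
- rows: white sloped deck fixed on the stand, sloping down away from the robot at 0.28 rad; carries two parallel grey-floored channels (rows) 20 mm wide with walls only 5 mm high and a 26 mm broad divider between. Origin: at floor level of the rows, in line with the long row's back stop, midway between the rows. x points down the slope, y left across the rows, z square out of the floor. The rows begin at x = -0.252
- long_row (a point): row for long pegs (long yellow mark on the hood above): point on its floor, centre line, at the face of its back stop; in rows x = 0, y = 0.023, z = 0; axes as rows. The row runs from here along -x. Smooth plastic: a peg let go in a row may slide down by itself or may stick part way and need a push; pegs lie lengthwise, end to end
- short_row (a point): row for short pegs (short yellow mark on the hood): the same point of this row; its stop stands 22 mm further up the slope, in rows x = -0.022, y = -0.023, z = 0; axes as rows. In either row the upper end of the first peg, when home, lies at x = -0.072 of rows
- hood_edge (a point): middle of the upper edge, top face, of the grey hood that covers the lower end of both rows (in rows x = -0.058, z = 0.022; axes as rows). Its underside is 18 mm over the floor, so the first peg of a row must slide in under it; its end stays 14 mm outside
- keeper (a joint): blue keeper bar that swings just over the deck (its underside 18 mm over the floor of the rows, so it passes over pegs that lie home) about a pivot at the deck's right edge; 0 = shut, lying straight across both rows; grows to 1.6 (1.57 = a quarter turn, the bar lying along the right edge, pointing down the slope). Light friction, stays where it is left
- keeper_grip (a point): point on the axis of the upright round stub at the free end of the keeper bar, 10 mm below its top: 12 mm thick, standing 27 mm clear above the bar, square to the deck
- keeper_hinge (a point): point on the keeper's pivot axis (in rows: x = -0.205, y = -0.072, z = 0.041), at the same height over the deck as keeper_grip, 122 mm from it; the pivot axis is square to the deck
- soap: pink bar of soap, 48 x 75 x 20 mm, a bystander; origin at the centre of its underside
- candle: tealight, 38 mm across, 15 mm high, a bystander; origin at the centre of its underside
- long_0: long wooden spring clothes peg, 72 x 15 mm and 12 mm high as it lies, about 20 g; origin at the centre of its underside, y along its length, z up. May be absent (None).
- long_1: long wooden spring clothes peg, 72 x 15 mm and 12 mm high as it lies, about 20 g; origin at the centre of its underside, y along its length, z up. May be absent (None).
- long_2: long wooden spring clothes peg, 72 x 15 mm and 12 mm high as it lies, about 20 g; origin at the centre of its underside, y along its length, z up. May be absent (None).
- short_0: short wooden spring clothes peg, 50 x 15 mm and 12 mm high as it lies, about 20 g; origin at the centre of its underside, y along its length, z up. May be absent (None).
- short_1: short wooden spring clothes peg, 50 x 15 mm and 12 mm high as it lies, about 20 g; origin at the centre of its underside, y along its length, z up. May be absent (None).
- short_2: short wooden spring clothes peg, 50 x 15 mm and 12 mm high as it lies, about 20 g; origin at the centre of its underside, y along its length, z up. May be absent (None).

How it is judged (in metres and radians):
On the way, in this order (a step that is already met when the one before it is completed fails the run):
1. the keeper bar is swung open (value of joint keeper above 1.25 rad), for 0.2 s.
2. every peg is home in its own row, with the keeper still open (y of long_0 in the frame of rows between 0.012 and 0.034 m and z of long_0 in the frame of rows between -0.004 and 0.0145 m and angle between the y axis of each of long_0, long_1, long_2, short_0, short_1, short_2 and the x axis of rows, either way round below 0.15 rad and distance between each of long_0, long_2 and long_1 above 0.035 m and distance between each of long_0, long_1 and long_2 above 0.035 m and (x of long_0 in the frame of rows between -0.042 and -0.03 m or (x of long_0 in the frame of rows between -0.116 and -0.1 m and (height (world z) of rows above 5 m or x of any of long_1, long_2 in the frame of rows above -0.042 m)) or (x of long_0 in the frame of rows between -0.19 and -0.17 m and (height (world z) of rows above 5 m or distance between long_0 and long_1 below 0.084 m or distance between long_0 and long_2 below 0.084 m))) and y of long_1 in the frame of rows between 0.012 and 0.034 m and z of long_1 in the frame of rows between -0.004 and 0.0145 m and distance between each of long_1, long_2 and long_0 above 0.035 m and (x of long_1 in the frame of rows between -0.042 and -0.03 m or (x of long_1 in the frame of rows between -0.116 and -0.1 m and (height (world z) of rows above 5 m or x of any of long_0, long_2 in the frame of rows above -0.042 m)) or (x of long_1 in the frame of rows between -0.19 and -0.17 m and (height (world z) of rows above 5 m or distance between long_1 and long_0 below 0.084 m or distance between long_1 and long_2 below 0.084 m))) and y of long_2 in the frame of rows between 0.012 and 0.034 m and z of long_2 in the frame of rows between -0.004 and 0.0145 m and (x of long_2 in the frame of rows between -0.042 and -0.03 m or (x of long_2 in the frame of rows between -0.116 and -0.1 m and (height (world z) of rows above 5 m or x of any of long_0, long_1 in the frame of rows above -0.042 m)) or (x of long_2 in the frame of rows between -0.19 and -0.17 m and (height (world z) of rows above 5 m or distance between long_2 and long_0 below 0.084 m or distance between long_2 and long_1 below 0.084 m))) and y of short_0 in the frame of rows between -0.034 and -0.012 m and z of short_0 in the frame of rows between -0.004 and 0.0145 m and distance between each of short_0, short_2 and short_1 above 0.035 m and distance between each of short_0, short_1 and short_2 above 0.035 m and (x of short_0 in the frame of rows between -0.053 and -0.041 m or (x of short_0 in the frame of rows between -0.105 and -0.089 m and (height (world z) of rows above 5 m or x of any of short_1, short_2 in the frame of rows above -0.053 m)) or (x of short_0 in the frame of rows between -0.157 and -0.137 m and (height (world z) of rows above 5 m or distance between short_0 and short_1 below 0.062 m or distance between short_0 and short_2 below 0.062 m))) and y of short_1 in the frame of rows between -0.034 and -0.012 m and z of short_1 in the frame of rows between -0.004 and 0.0145 m and distance between each of short_1, short_2 and short_0 above 0.035 m and (x of short_1 in the frame of rows between -0.053 and -0.041 m or (x of short_1 in the frame of rows between -0.105 and -0.089 m and (height (world z) of rows above 5 m or x of any of short_0, short_2 in the frame of rows above -0.053 m)) or (x of short_1 in the frame of rows between -0.157 and -0.137 m and (height (world z) of rows above 5 m or distance between short_1 and short_0 below 0.062 m or distance between short_1 and short_2 below 0.062 m))) and y of short_2 in the frame of rows between -0.034 and -0.012 m and z of short_2 in the frame of rows between -0.004 and 0.0145 m and (x of short_2 in the frame of rows between -0.053 and -0.041 m or (x of short_2 in the frame of rows between -0.105 and -0.089 m and (height (world z) of rows above 5 m or x of any of short_0, short_1 in the frame of rows above -0.053 m)) or (x of short_2 in the frame of rows between -0.157 and -0.137 m and (height (world z) of rows above 5 m or distance between short_2 and short_0 below 0.062 m or distance between short_2 and short_1 below 0.062 m))) and value of joint keeper above 0.6 rad), for 0.2 s.
3. the keeper bar is shut across the rows (value of joint keeper below 0.15 rad), for 0.2 s.
At the end, for the whole second after the job is handed in: Every peg present lies flat in the row for its length, lengthwise (within 0.15 rad, 11 mm sideways), the first of a row within 6 mm of touching its back stop, the second and third following without gaps (within 8 and 10 mm of their packed places); pegs at rest, keeper bar within 0.15 rad of shut (y of long_0 in the frame of rows between 0.012 and 0.034 m and z of long_0 in the frame of rows between -0.004 and 0.0145 m and angle between the y axis of each of long_0, long_1, long_2, short_0, short_1, short_2 and the x axis of rows, either way round below 0.15 rad and distance between each of long_0, long_2 and long_1 above 0.035 m and distance between each of long_0, long_1 and long_2 above 0.035 m and (x of long_0 in the frame of rows between -0.042 and -0.03 m or (x of long_0 in the frame of rows between -0.116 and -0.1 m and (height (world z) of rows above 5 m or x of any of long_1, long_2 in the frame of rows above -0.042 m)) or (x of long_0 in the frame of rows between -0.19 and -0.17 m and (height (world z) of rows above 5 m or distance between long_0 and long_1 below 0.084 m or distance between long_0 and long_2 below 0.084 m))) and y of long_1 in the frame of rows between 0.012 and 0.034 m and z of long_1 in the frame of rows between -0.004 and 0.0145 m and distance between each of long_1, long_2 and long_0 above 0.035 m and (x of long_1 in the frame of rows between -0.042 and -0.03 m or (x of long_1 in the frame of rows between -0.116 and -0.1 m and (height (world z) of rows above 5 m or x of any of long_0, long_2 in the frame of rows above -0.042 m)) or (x of long_1 in the frame of rows between -0.19 and -0.17 m and (height (world z) of rows above 5 m or distance between long_1 and long_0 below 0.084 m or distance between long_1 and long_2 below 0.084 m))) and y of long_2 in the frame of rows between 0.012 and 0.034 m and z of long_2 in the frame of rows between -0.004 and 0.0145 m and (x of long_2 in the frame of rows between -0.042 and -0.03 m or (x of long_2 in the frame of rows between -0.116 and -0.1 m and (height (world z) of rows above 5 m or x of any of long_0, long_1 in the frame of rows above -0.042 m)) or (x of long_2 in the frame of rows between -0.19 and -0.17 m and (height (world z) of rows above 5 m or distance between long_2 and long_0 below 0.084 m or distance between long_2 and long_1 below 0.084 m))) and y of short_0 in the frame of rows between -0.034 and -0.012 m and z of short_0 in the frame of rows between -0.004 and 0.0145 m and distance between each of short_0, short_2 and short_1 above 0.035 m and distance between each of short_0, short_1 and short_2 above 0.035 m and (x of short_0 in the frame of rows between -0.053 and -0.041 m or (x of short_0 in the frame of rows between -0.105 and -0.089 m and (height (world z) of rows above 5 m or x of any of short_1, short_2 in the frame of rows above -0.053 m)) or (x of short_0 in the frame of rows between -0.157 and -0.137 m and (height (world z) of rows above 5 m or distance between short_0 and short_1 below 0.062 m or distance between short_0 and short_2 below 0.062 m))) and y of short_1 in the frame of rows between -0.034 and -0.012 m and z of short_1 in the frame of rows between -0.004 and 0.0145 m and distance between each of short_1, short_2 and short_0 above 0.035 m and (x of short_1 in the frame of rows between -0.053 and -0.041 m or (x of short_1 in the frame of rows between -0.105 and -0.089 m and (height (world z) of rows above 5 m or x of any of short_0, short_2 in the frame of rows above -0.053 m)) or (x of short_1 in the frame of rows between -0.157 and -0.137 m and (height (world z) of rows above 5 m or distance between short_1 and short_0 below 0.062 m or distance between short_1 and short_2 below 0.062 m))) and y of short_2 in the frame of rows between -0.034 and -0.012 m and z of short_2 in the frame of rows between -0.004 and 0.0145 m and (x of short_2 in the frame of rows between -0.053 and -0.041 m or (x of short_2 in the frame of rows between -0.105 and -0.089 m and (height (world z) of rows above 5 m or x of any of short_0, short_1 in the frame of rows above -0.053 m)) or (x of short_2 in the frame of rows between -0.157 and -0.137 m and (height (world z) of rows above 5 m or distance between short_2 and short_0 below 0.062 m or distance between short_2 and short_1 below 0.062 m))) and linear speed of each of long_0, long_1, long_2, short_0, short_1, short_2 below 0.02 m/s and value of joint keeper below 0.15 rad).
It fails at once if the soap or the tealight is moved more than 4 cm (distance of any of soap, candle from where it was at the start of the episode above 0.04 m).
Of long_0, long_1, long_2, short_0, short_1, short_2 only 4 to 6 are there at a start; the rules pass over those that are not, and their reading is None.
At some moment in a run one of long_0, long_1, long_2, short_0, short_1, short_2 may be knocked a few centimetres aside while the robot is not near it.
Once in a run the grip may slacken for a moment while it holds something.
It also fails if it takes over 210 s, if anything falls off the work surface, if the arm or the gripper's body presses on something with over 40 N, if the wrist force passes 120 N, or if a joint passes its speed limit or range.

## Working session

There is one attempt and no reset: what is moved stays moved. The work goes in short steps, Python scripts to look and compute and a shell command to move; the robot and the scene stay as the last step left them, time stands still between calls to the robot, and variables do not carry over. Pictures are saved under pics/ and viewed, and the job is handed in when it is done.

```bash
ls; mkdir -p pics; python3 - <<'E'
from workcell import get_obs, viewer, bot
import cv2
o=get_obs(); print({k:o[k] for k in('time','q','ee_pos','tcp_rot','opening','wrist_force')}, bot.grip_point_offset)
for n in('scene','top','wrist'):
    c=viewer.camera(n); cv2.imwrite(f'pics/a_{n}.png',c['color']); print(n,c['K'],c['dist_coeffs'],c['origin'],c['orientation'])
E
```

```text
pics
{'time': 0.0, 'q': array([ 6.73227149e+01,  5.01199190e+00,  1.00321727e+01,  9.50982242e+01,
       -6.67989535e-04,  9.00016068e+01]), 'ee_pos': array([0.2119607 , 0.50726455, 0.23055407]), 'tcp_rot': array([1.79999330e+02, 7.80434042e-02, 6.73211082e+01]), 'opening': 0.08521265356380009, 'wrist_force': array([-0.09166608, -0.07696176,  0.717288  ])} -0.0187
scene [[518.40998      0.         276.41526015]
 [  0.         518.40998    202.19171869]
 [  0.           0.           1.        ]] [0.03749212 0.         0.         0.         0.        ] [-0.18151796  0.3165214   0.67443481] [-124.40469737    0.1876004  -117.89181855]
top [[523.25908744   0.         283.65352979]
 [  0.         523.25908744 213.88084698]
 [  0.           0.           1.        ]] [-0.11599162  0.          0.          0.          0.        ] [ 0.304599   -0.06823636  1.16900595] [-168.41018812   -0.36690586  -85.54090824]
wrist [[329.06719617   0.         282.17137815]
 [  0.         329.06719617 219.94964655]
 [  0.           0.           1.        ]] [-0.0407953  0.         0.         0.         0.       ] [0.14448904 0.53419222 0.3743312 ] [ 1.63398233e+02 -3.38045320e-02  6.73026625e+01]
```

View pics/a_scene.png

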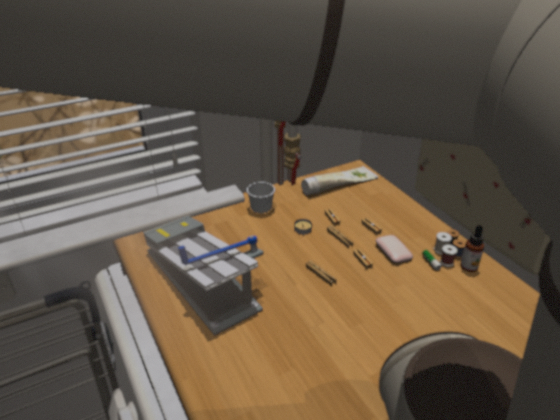

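View pics/a_top.png

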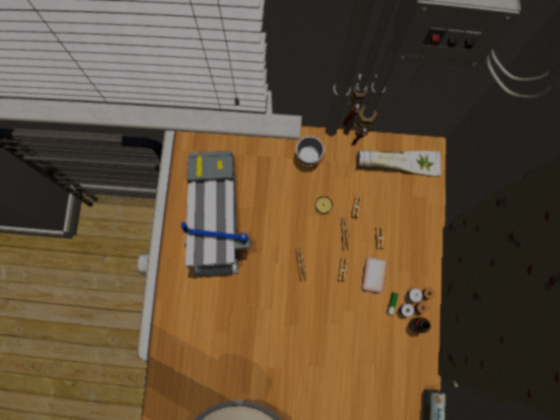

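View pics/a_wrist.png

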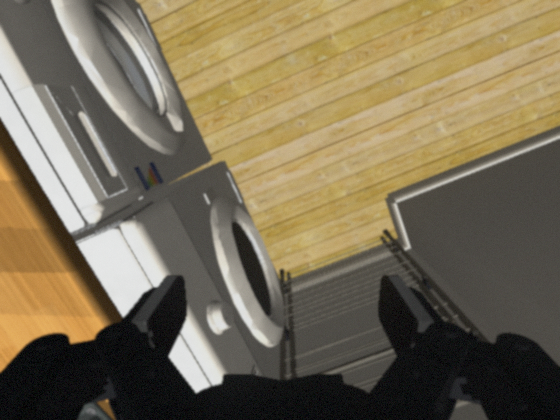

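Top view: tray with blue bar at (185-245, 225-238). Long pegs are at about (300,265) and (345,234), short ones at (357,207), (380,238) and (342,270). The soap is at (374,275) and the candle at (324,205). I'll zoom in next.

```bash
cat > h.py <<'E'
import cv2, numpy as np
from scipy.spatial.transform import Rotation as R
from workcell import get_obs, viewer, bot
def cam(n):
    c=viewer.camera(n); c['R']=R.from_euler('xyz',c['orientation'],degrees=True).as_matrix(); c['o']=np.array(c['origin']); c['K']=np.array(c['K']); c['d']=np.array(c['dist_coeffs'],float); return c
def ray(c,uv):
    p=cv2.undistortPoints(np.array(uv,float).reshape(-1,1,2),c['K'],c['d']).reshape(-1,2)
    d=np.c_[p,np.ones(len(p))]@c['R'].T
    return d/np.linalg.norm(d,axis=1,keepdims=True)
def onz(c,uv,z):
    d=ray(c,uv); return c['o']+d*((z-c['o'][2])/d[:,2])[:,None]
def onplane(c,uv,p0,n):
    d=ray(c,uv); return c['o']+d*(((p0-c['o'])@n)/(d@n))[:,None]
def proj(c,P):
    P=np.array(P,float).reshape(-1,3)
    rv=cv2.Rodrigues(c['R'].T)[0]; t=-c['R'].T@c['o']
    return cv2.projectPoints(P,rv,t,c['K'],c['d'])[0].reshape(-1,2)
def tri(c1,uv1,c2,uv2):
    d1=ray(c1,[uv1])[0]; d2=ray(c2,[uv2])[0]
    A=np.c_[d1,-d2]; s=np.linalg.lstsq(A,c2['o']-c1['o'],rcond=None)[0]
    a=c1['o']+s[0]*d1; b=c2['o']+s[1]*d2
    return (a+b)/2, np.linalg.norm(a-b)
def crop(im,x0,y0,x1,y1,f): return cv2.resize(im[y0:y1,x0:x1],None,fx=f,fy=f,interpolation=cv2.INTER_CUBIC)
E
python3 - <<'E'
from h import *
c=cam('top')
cv2.imwrite('pics/b1.png',crop(c['color'],165,135,255,285,4)[:600])
cv2.imwrite('pics/b2.png',crop(c['color'],285,185,405,300,5))
s=cam('scene'); cv2.imwrite('pics/b3.png',crop(s['color'],135,190,275,335,4))
cv2.imwrite('pics/b4.png',crop(s['color'],280,190,420,300,5))
E
```

```text
(no output)
```

View pics/b1.png

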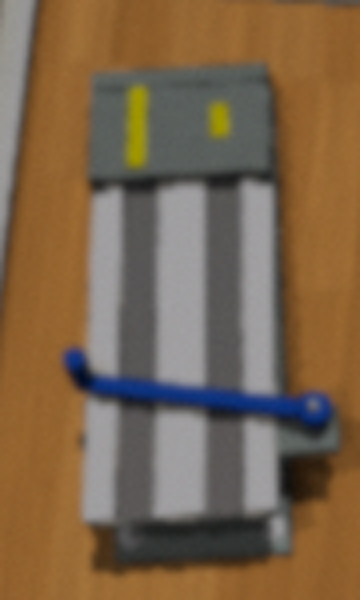

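View pics/b2.png

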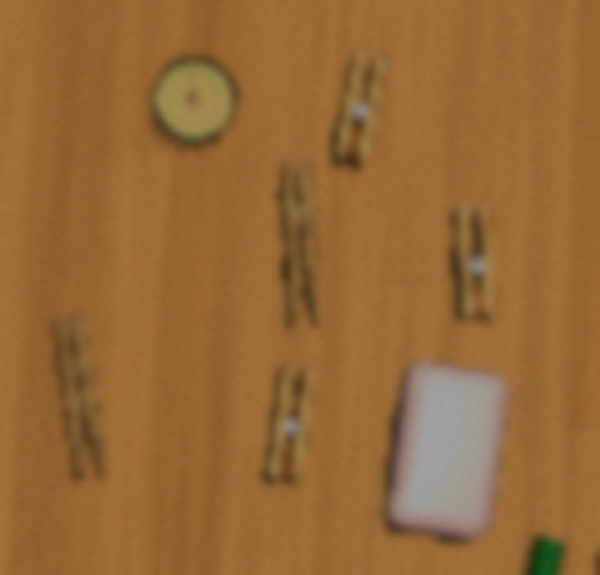

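View pics/b3.png

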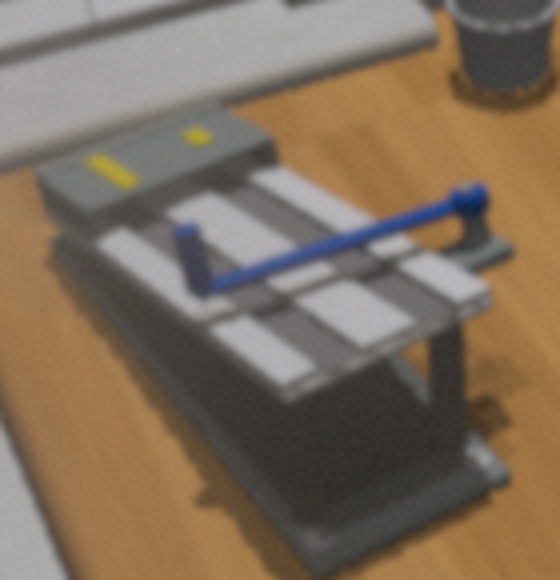

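View pics/b4.png

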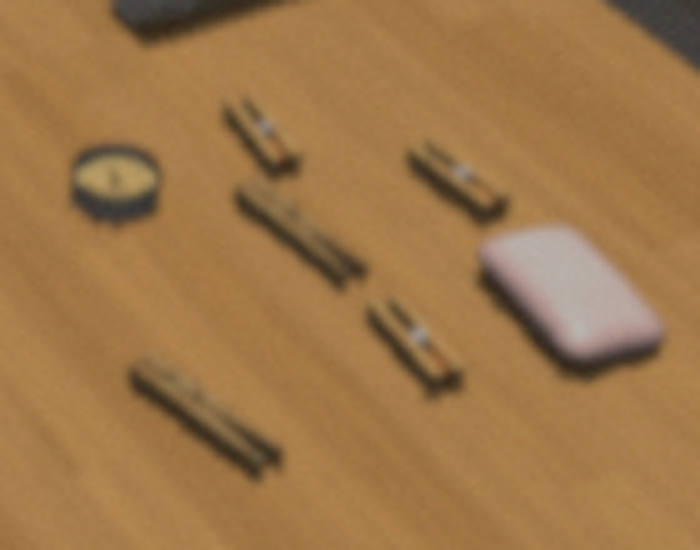

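Five pegs: two long, three short. The tray's axis is close to world x. Next I'll measure the tray frame from points seen in both views, then the pegs.

```bash
python3 - <<'E'
from h import *
from scipy.optimize import least_squares
t=cam('top'); s=cam('scene')
T=lambda x,y:(165+(x+.5)/4-.5,135+(y+.5)/4-.5)
S=lambda x,y:(135+(x+.5)/4-.5,190+(y+.5)/4-.5)
# triangulate
for n,a,b in [('stub top',(74,356),(185,230)),('pivot knob',(314,404),(470,195)),('deckUL',(82,521),(292,395)),('deckUR',(280,522),(490,300)),('hoodL',(90,180),(88,213)),('hoodR',(272,178),(273,150))]:
    print(n,tri(t,T(*a),s,S(*b)))
pts=[((-.252,.033,.005),(116,518),None),((-.252,.013,.005),(154,519),None),((-.252,-.013,.005),(207,520),None),((-.252,-.033,.005),(243,522),None),
((-.058,.033,.005),None,None),((-.058,0,.022),(181,180),(180,182)),]
def f(p):
    Rm=R.from_euler('ZY',[p[3],.28]).as_matrix(); r=[]
    for P,a,b in pts:
        W=Rm@np.array(P)+p[:3]
        if a: r+=list(proj(t,W)[0]-T(*a))
        if b: r+=list(proj(s,W)[0]-S(*b))
    return r
q=least_squares(f,[.45,.2,.05,0]); print(q.x,np.round(q.fun,2))
p=q.x
Rm=R.from_euler('ZY',[p[3],.28]).as_matrix()
for n,P in dict(pivot=(-.205,-.072,.041),stub=(-.205,.05,.041),stubopen=(-.083,-.072,.041)).items():
    W=Rm@np.array(P)+p[:3]; print(n,W,(proj(t,W)[0]-[165,135])*4,(proj(s,W)[0]-[135,190])*4)
E
```

```text
stub top (array([0.48235678, 0.14474048, 0.12765936]), np.float64(0.002479449505754193))
pivot knob (array([0.47010785, 0.02152872, 0.1087401 ]), np.float64(0.0006317109447482397))
deckUL (array([0.4007425 , 0.13452184, 0.09931047]), np.float64(0.002045657354614841))
deckUR (array([0.41108339, 0.03707662, 0.09949446]), np.float64(0.007690395994053295))
hoodL (array([0.59124734, 0.16052927, 0.06518744]), np.float64(0.003250727294057919))
hoodR (array([0.60262566, 0.06318468, 0.05917252]), np.float64(0.006668359402949507))
[0.64470612 0.11951638 0.02539301 0.14206818] [-0.17  1.22  0.02  0.39 -0.6  -0.62  0.13 -1.71 -1.31 -0.33  1.93  0.23]
pivot [0.4710856  0.02195037 0.12144919] [309.60742464 396.1518452 ] [466.5051177  169.69781764]
stub [0.45381153 0.14272126 0.12144919] [ 70.14626681 410.82748224] [216.39642287 278.87520047]
stubopen [0.58715312 0.03855172 0.0877338 ] [303.50714656 190.17753873] [333.21670205 104.86568015]
```

```bash
python3 -m handwheel '[[0.6,0,0,0.05,0],[0.6,0.04,-0.05,0.08,7],[0.6,0.06,-0.1,0.08,14],[0.6,0.08,-0.15,0.08,21],[0.6,0.1,-0.2,0.08,28]]' 30
```

```text
time: 0.85
ee_pos: [0.3011, 0.3337, 0.311]
tcp_rot: [180.0, -0.0, 95.6]
wrist_force: [0.6, 0.5, 0.5]
opening: 0.0341
```

```bash
python3 -m handwheel '[[0.6,0.03,-0.05,0,2],[0.6,0.06,-0.1,0,2],[0.6,0.08,-0.15,0,2],[0.6,0.1,-0.2,0,2],[0.6,0.11,-0.22,0,2]]'; python3 - <<'E'
from h import *
o=get_obs(); print(o['time'],o['q'],o['ee_pos'],o['tcp_rot'],o['opening'])
c=cam('wrist'); cv2.imwrite('pics/c1.png',c['color']); t=cam('top'); cv2.imwrite('pics/c1t.png',t['color'])
print(c['o'],c['orientation'])
E
```

```text
time: 1.35
ee_pos: [0.4114, 0.1117, 0.3114]
tcp_rot: [179.9, -0.0, 97.6]
wrist_force: [0.3, 1.2, 0.8]
opening: 0.0343
1.35 [ 1.51852612e+01 -9.21079129e+00  5.42015357e+00  1.04542560e+02
  1.73729027e-03  7.54035395e+00] [0.41139013 0.11166755 0.31135789] [ 1.79912607e+02 -1.33205620e-02  9.76449187e+01] 0.03425573126640989
[0.33866437 0.10062326 0.45490227] [ 1.63263267e+02 -1.01279116e-01  9.76253792e+01]
```

View pics/c1.png

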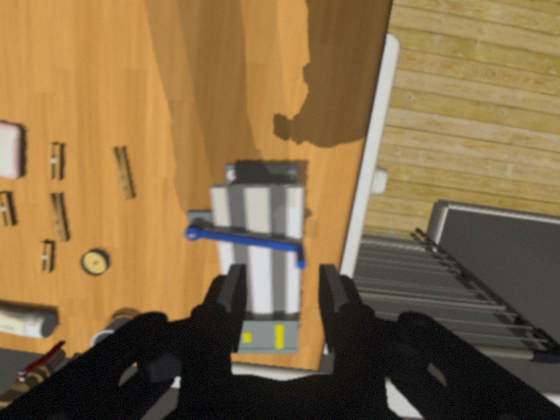

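```bash
python3 -m handwheel '[[0.6,0.05,0,-0.02,0],[0.6,0.1,0,-0.05,0],[0.6,0.15,0,-0.07,0],[0.6,0.16,0,-0.09,0],[0.6,0.16,0,-0.1,0]]'; python3 - <<'E'
from h import *
c=cam('wrist'); cv2.imwrite('pics/c2.png',cv2.resize(c['color'],(800,600),interpolation=cv2.INTER_CUBIC)); 
import pickle; pickle.dump(c,open('c2.pkl','wb'))
print(c['o'],c['orientation'])
E
```

```text
time: 1.95
ee_pos: [0.5739, 0.1095, 0.2063]
tcp_rot: [-179.8, 0.1, 97.2]
wrist_force: [-0.4, -0.2, -0.8]
opening: 0.0341
[0.5018851  0.0993213  0.35028213] [ 1.63581363e+02 -1.90675334e-02  9.72245773e+01]
```

View pics/c2.png

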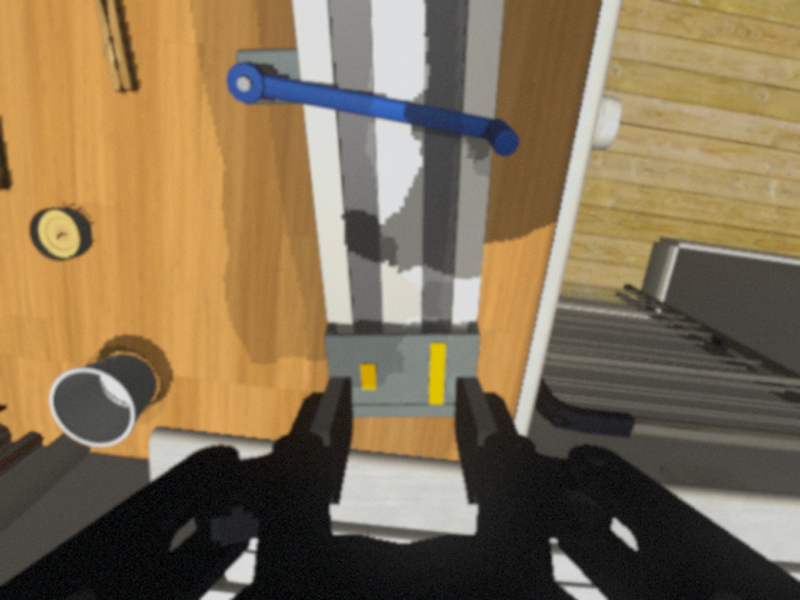

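Wrist view: hood edge at (326..480, 335), bar from pivot (244,83) to stub (505,138), and the rows clearly visible. I'll take a second view further back to get parallax.

```bash
python3 -m handwheel '[[0.6,-0.04,0,0.0,0],[0.6,-0.08,0,0,0],[0.6,-0.1,0,0,0],[0.6,-0.1,0,0,0]]'; python3 - <<'E'
from h import *
c=cam('wrist'); cv2.imwrite('pics/c3.png',cv2.resize(c['color'],(800,600),interpolation=cv2.INTER_CUBIC)); 
import pickle; pickle.dump(c,open('c3.pkl','wb'))
print(c['o'],c['orientation'])
E
```

```text
time: 2.4
ee_pos: [0.4697, 0.1101, 0.2087]
tcp_rot: [-179.9, 0.0, 97.3]
wrist_force: [0.5, -0.2, 0.7]
opening: 0.0342
[0.39744828 0.09961689 0.35260559] [ 1.63488965e+02 -4.92515239e-02  9.73168533e+01]
```

View pics/c3.png

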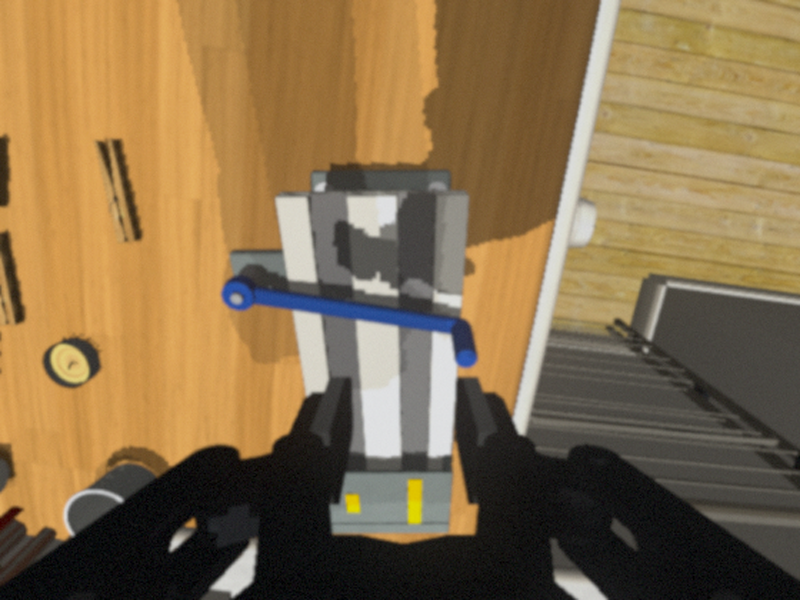

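```bash
python3 - <<'E'
from h import *
import pickle
a=pickle.load(open('c2.pkl','rb'));b=pickle.load(open('c3.pkl','rb'))
cv2.imwrite('pics/d1.png',crop(a['color'],205,0,365,150,5)[:, :800])
cv2.imwrite('pics/d2.png',crop(a['color'],205,180,365,300,5))
cv2.imwrite('pics/d3.png',crop(b['color'],180,110,340,230,5))
E
```

```text
(no output)
```

View pics/d2.png

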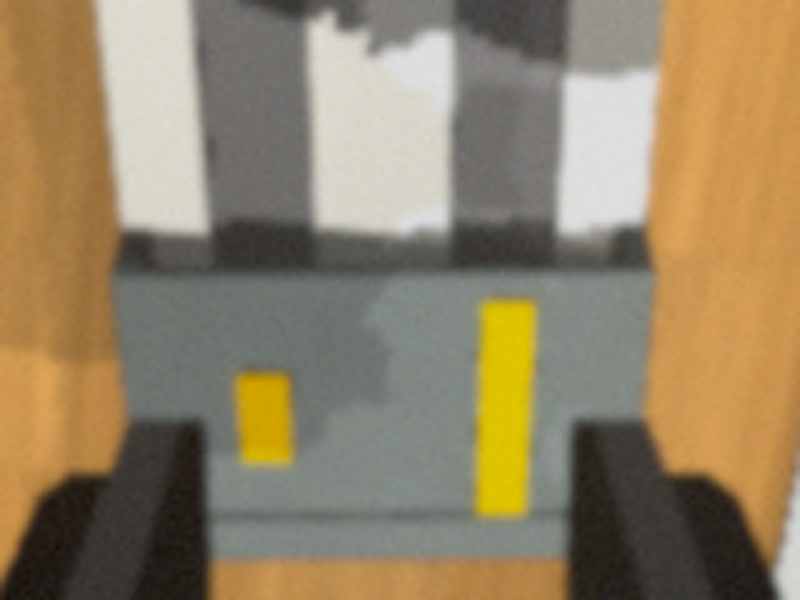

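View pics/d3.png

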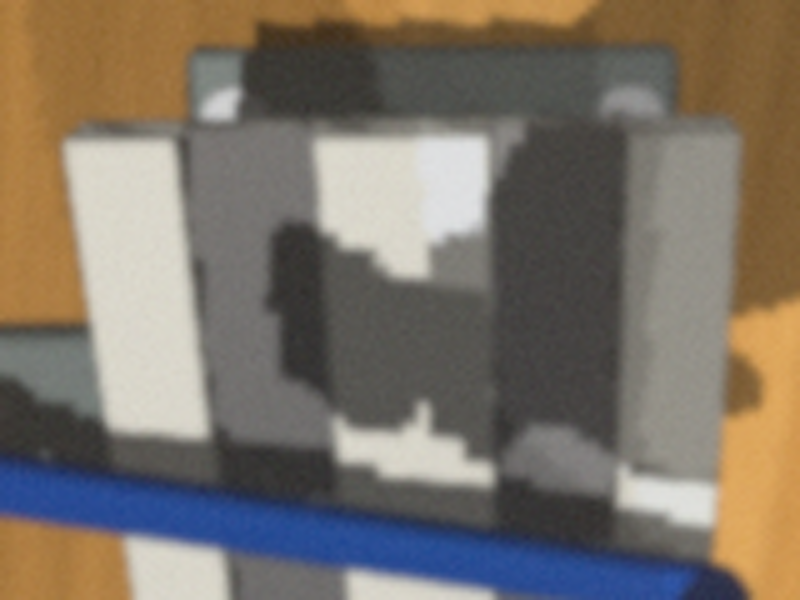

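```bash
python3 - <<'E'
from h import *
import pickle
from scipy.optimize import least_squares
a=pickle.load(open('c2.pkl','rb'));b=pickle.load(open('c3.pkl','rb'))
A=lambda x,y:np.array([205+(x+.5)/5-.5,180+(y+.5)/5-.5]);B=lambda x,y:np.array([180+(x+.5)/5-.5,110+(y+.5)/5-.5])
pts=[(a,A(116,270),-.058,-.05,.022),(a,A(654,265),-.058,.05,.022)]
for u,v,y in[(177,138,-.033),(316,134,-.013),(490,132,.013),(622,130,.033)]: pts.append((b,B(u,v),-.252,y,.005))
free=[(a,A(210,232),-.033,.005),(a,A(312,230),-.013,.005),(a,A(452,230),.013,.005),(a,A(558,230),.033,.005),(a,A(265,418),-.023,.022),(a,A(507,408),.023,.022)]
def f(p,full=True):
    Rm=R.from_euler('ZY',[p[3],.28]).as_matrix(); r=[]
    for c,uv,x,y,z in pts: r+=list(proj(c,Rm@np.array([x,y,z])+p[:3])[0]-uv)
    for c,uv,y,z in free:
        n=Rm[:,2]; P=onplane(c,[uv],p[:3]+n*z,n)[0]; yy=(Rm.T@(P-p[:3]))[1]; r.append((yy-y)*900)
    return np.array(r)
q=least_squares(f,[.64,.12,.025,.14],loss='soft_l1'); p=q.x; print(p,np.round(f(p),2))
Rm=R.from_euler('ZY',[p[3],.28]).as_matrix()
C=lambda x,y:((x+.5)*.7-.5,(y+.5)*.7-.5)
for n,u,v in[('pivot',(244,83),(237,294)),('stub',(509,141),(466,357))]:
    P,e=tri(a,C(*u),b,C(*v)); print(n,P,e,'rows',Rm.T@(P-p[:3]))
np.save('rows.npy',p)
E
```

```text
[0.64761354 0.11772338 0.02654742 0.13812343] [-0.78  0.31  0.32  0.06  0.54 -0.39 -0.45  0.03 -0.31  0.01  0.2   0.14
 -0.57 -0.79  0.18  0.65 -0.59  0.53]
pivot [0.46871852 0.01949482 0.11011218] 3.904586057479065e-05 rows [-0.20638206 -0.07266194  0.02760497]
stub [0.48088304 0.14313433 0.13100853] 0.0012801470615676908 rows [-0.18421715  0.04812517  0.05572171]
```

Rows frame at (0.6476, 0.1177, 0.0265), yaw 7.9°, with residuals under 1 px. The independently triangulated pivot agrees with the given point to about 1.5 mm in x and y. The keeper stands at about 0.17 rad. I'll plan the swing arc now.

```bash
cat >> h.py <<'E'
import os
def rows():
    p=np.load('rows.npy'); return p[:3],R.from_euler('ZY',[p[3],.28]).as_matrix()
def W(x,y,z):
    p,Rm=rows(); return p+Rm@np.array([x,y,z])
def inrows(P):
    p,Rm=rows(); return (np.asarray(P)-p)@Rm
E
python3 - <<'E'
from h import *
o=get_obs(); e=o['ee_pos']; print(e)
k=lambda th,z:W(-.205+.122*np.sin(th),-.072+.122*np.cos(th),z)
s=k(.17,.029); print('go',s,s-e)
for th in np.r_[.17:1.5:.1]: print(round(th,2),np.round(k(th,.029)-s,3))
E
```

```text
[0.47109136 0.11007632 0.20848683]
go [0.47341693 0.14221377 0.10536689] [ 0.00232558  0.03213745 -0.10311993]
0.17 [0. 0. 0.]
0.27 [ 0.012 -0.001 -0.003]
0.37 [ 0.023 -0.003 -0.006]
0.47 [ 0.035 -0.007 -0.01 ]
0.57 [ 0.045 -0.011 -0.012]
0.67 [ 0.056 -0.017 -0.015]
0.77 [ 0.066 -0.024 -0.018]
0.87 [ 0.075 -0.032 -0.02 ]
0.97 [ 0.083 -0.04  -0.022]
1.07 [ 0.091 -0.05  -0.024]
1.17 [ 0.097 -0.06  -0.025]
1.27 [ 0.103 -0.071 -0.026]
1.37 [ 0.107 -0.082 -0.027]
1.47 [ 0.111 -0.094 -0.028]
```

```bash
python3 -m handwheel '[[0.6,0.002,0.032,-0.03,0.5],[0.6,0.002,0.032,-0.06,0.5],[0.6,0.002,0.032,-0.09,0.5],[0.6,0.002,0.032,-0.103,0.5],[0.6,0.002,0.032,-0.103,0.5]]'; python3 -m handwheel '[[0.9,0,0,0,0],[0.9,0,0,0,0],[0.9,0,0,0,0],[0.9,0,0,0,0]]' 20;  python3 - <<'E'
from h import *
c=cam('wrist'); cv2.imwrite('pics/e1.png',c['color'])
E
```

```text
time: 2.95
ee_pos: [0.4736, 0.1422, 0.1054]
tcp_rot: [-179.9, 0.1, 97.8]
wrist_force: [0.8, -0.5, 0.9]
opening: 0.0337
time: 3.35
ee_pos: [0.4742, 0.1424, 0.1063]
tcp_rot: [180.0, 0.0, 97.8]
wrist_force: [0.7, -0.7, 3.6]
opening: 0.0108
```

View pics/e1.png

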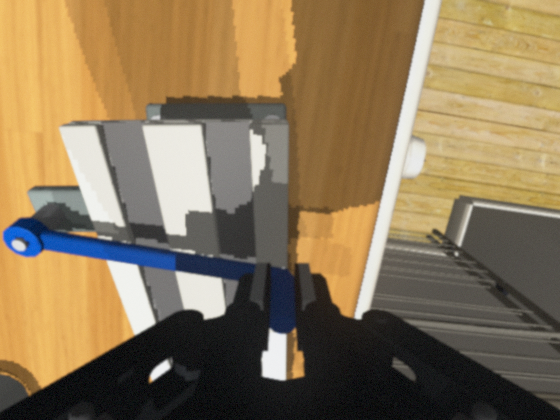

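The stub is held at an opening of about 11 mm. I'll swing it along the arc, 2 mm higher.

```bash
python3 -m handwheel '[[0.9,0.012,-0.001,-0.001,0],[0.9,0.023,-0.003,-0.004,0],[0.9,0.035,-0.007,-0.008,0],[0.9,0.045,-0.011,-0.010,0],[0.9,0.056,-0.017,-0.013,0]]'
```

```text
time: 3.9
ee_pos: [0.5297, 0.1236, 0.0919]
tcp_rot: [-179.8, 0.2, 97.8]
wrist_force: [-4.2, -6.5, 0.6]
opening: 0.0109
```

```bash
python3 -m handwheel '[[0.9,0.010,-0.006,-0.003,0],[0.9,0.019,-0.014,-0.005,0],[0.9,0.027,-0.022,-0.007,0],[0.9,0.035,-0.032,-0.009,0],[0.9,0.041,-0.042,-0.010,0]]'; python3 -m handwheel '[[0.9,0.006,-0.011,-0.001,0],[0.9,0.010,-0.022,-0.002,0],[0.9,0.014,-0.034,-0.003,0],[0.9,0.014,-0.037,-0.003,0],[0.9,0.014,-0.037,-0.003,0]]'; python3 - <<'E'
from h import *
c=cam('wrist'); cv2.imwrite('pics/e2.png',c['color'])
o=get_obs();print(inrows(o['ee_pos']))
E
```

```text
time: 4.4
ee_pos: [0.5716, 0.081, 0.0815]
tcp_rot: [-179.8, 0.2, 97.8]
wrist_force: [-2.9, 1.1, 1.0]
opening: 0.0112
time: 4.9
ee_pos: [0.5869, 0.0435, 0.0787]
tcp_rot: [-179.9, 0.2, 97.7]
wrist_force: [7.4, 2.1, -2.4]
opening: 0.011
[-0.08199873 -0.06494313  0.03065308]
```

View pics/e2.png

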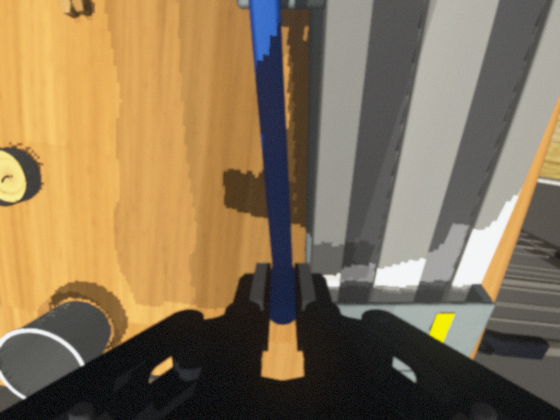

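The keeper is open at about 1.5 rad, lying along the right edge. I'll let go, lift, and head for the pegs.

```bash
python3 -m handwheel '[[0.6,0,0,0,0],[0.6,0,0,0,0],[0.6,0,0,0,0],[0.6,0,0,0.04,0],[0.6,0,0,0.08,0]]'; python3 -m handwheel '[[0.6,0,0,0.05,0],[0.6,0,-0.04,0.1,0],[0.6,-0.01,-0.09,0.15,0],[0.6,-0.01,-0.14,0.15,0],[0.6,-0.01,-0.15,0.15,0]]';python3 - <<'E'
from h import *
c=cam('wrist'); cv2.imwrite('pics/f1.png',cv2.resize(c['color'],(800,600),interpolation=cv2.INTER_CUBIC)); 
import pickle; pickle.dump(c,open('f1.pkl','wb'))
t=cam('top');cv2.imwrite('pics/f1t.png',crop(t['color'],165,135,405,300,3))
E
```

```text
time: 5.45
ee_pos: [0.5857, 0.0436, 0.1585]
tcp_rot: [-179.7, 0.2, 97.7]
wrist_force: [1.7, -0.5, 1.1]
opening: 0.0342
time: 5.95
ee_pos: [0.5755, -0.1082, 0.3108]
tcp_rot: [-179.9, 0.2, 97.8]
wrist_force: [0.5, -0.0, -0.9]
opening: 0.0339
```

View pics/f1.png

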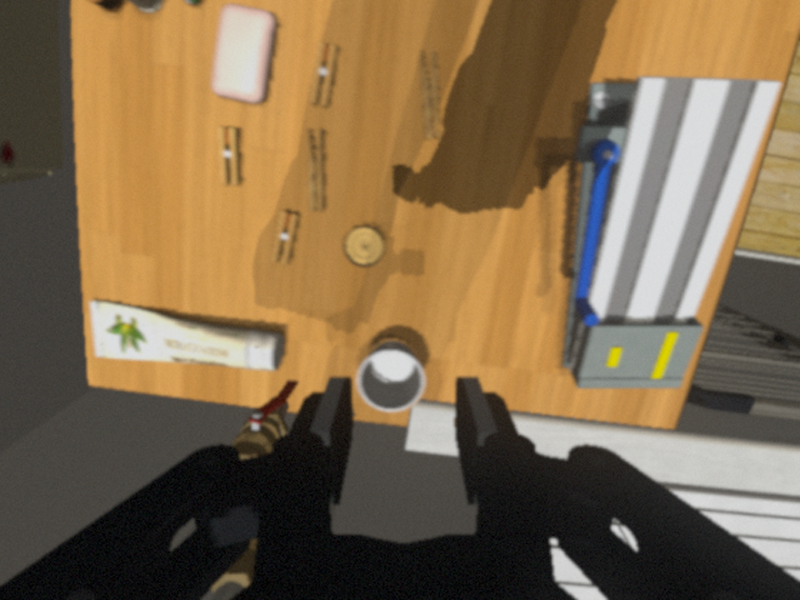

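View pics/f1t.png

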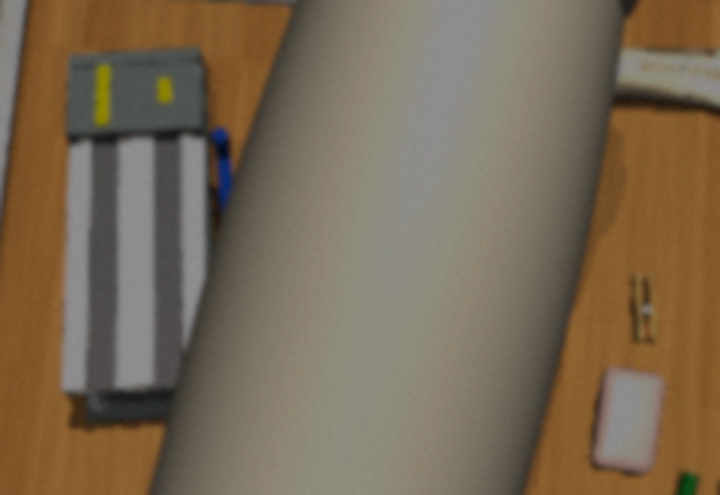

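Wrist view shows the bar fully open, five pegs (ends noted), the soap (244,53) and the candle (364,245). Converting to world coordinates:

```bash
cat >> h.py <<'E'
def pegs(c,d,f=.7,z=.010):
    o=get_obs(); print('tcp',np.round(o['ee_pos'],4),'yaw',round(o['tcp_rot'][2],1),'t',o['time'])
    for n,(a,b) in d.items():
        C=lambda p:((p[0]+.5)*f-.5,(p[1]+.5)*f-.5)
        P=onz(c,[C(a),C(b)],z); m=P.mean(0); v=P[1]-P[0]; L=np.hypot(v[0],v[1])
        if v[0]<0: v=-v
        yaw=np.degrees(np.arctan2(v[1],v[0]))+90   # tool yaw for jaws across
        print(n,'mid',np.round(m[:2],4),'len',round(L,4),'tool yaw',round(yaw,1),'shift',np.round(m[:2]-o['ee_pos'][:2],4),'turn',round(yaw-o['tcp_rot'][2],1))
E
python3 - <<'E'
from h import *
import pickle
c=pickle.load(open('f1.pkl','rb'))
pegs(c,dict(A=((430,52),(432,138)),B=((316,128),(319,210)),C=((326,43),(322,107)),D=((232,126),(233,185)),E=((289,210),(283,263))))
b=W(-.17,-.023,0),W(-.17,.023,0); print(b)
E
```

```text
tcp [ 0.5755 -0.1102  0.3099] yaw 97.5 t 6.05
A mid [ 0.4335 -0.1049] len 0.0701 tool yaw 100.0 shift [-0.142   0.0054] turn 2.5
B mid [ 0.5089 -0.1978] len 0.0718 tool yaw 97.2 shift [-0.0666 -0.0875] turn -0.3
C mid [ 0.4295 -0.1993] len 0.0516 tool yaw 91.5 shift [-0.1461 -0.089 ] turn -6.0
D mid [ 0.5067 -0.2756] len 0.0513 tool yaw 93.4 shift [-0.0688 -0.1653] turn -4.1
E mid [ 0.5735 -0.2222] len 0.0507 tool yaw 87.4 shift [-0.002  -0.1119] turn -10.1
(array([0.48895687, 0.07244759, 0.07352789]), array([0.48262338, 0.1180095 , 0.07352789]))
```

```bash
python3 -m handwheel '[[0.55,-0.03,0.001,-0.04,0.5],[0.55,-0.06,0.002,-0.08,1],[0.55,-0.09,0.003,-0.12,1.5],[0.55,-0.12,0.004,-0.16,2],[0.55,-0.142,0.005,-0.2,2.5]]' 40; python3 -m handwheel '[[0.55,0,0,-0.03,0],[0.55,0,0,-0.05,0],[0.55,0,0,-0.05,0]]'; python3 - <<'E'
from h import *
c=cam('wrist'); cv2.imwrite('pics/g1.png',c['color'])
o=get_obs(); print(o['ee_pos'],o['tcp_rot'])
E
```

```text
time: 6.55
ee_pos: [0.4321, -0.1047, 0.1087]
tcp_rot: [-179.9, 0.3, 100.1]
wrist_force: [-0.1, -0.8, 0.1]
opening: 0.0384
time: 6.85
ee_pos: [0.43, -0.1039, 0.056]
tcp_rot: [-179.6, 0.2, 100.1]
wrist_force: [-0.2, -0.4, 0.9]
opening: 0.0385
[ 0.43117312 -0.10419472  0.05803586] [-179.74967863    0.21969392  100.07812245]
```

View pics/g1.png

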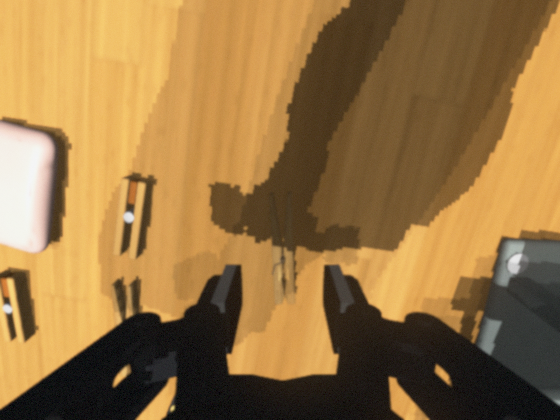

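Peg A is centred between the fingers (x≈283) and aligned. Descending to grip it.

```bash
python3 -m handwheel '[[0.55,0.002,-0.001,-0.03,0],[0.55,0.002,-0.001,-0.05,0],[0.55,0.002,-0.001,-0.053,0],[0.55,0.002,-0.001,-0.053,0]]'; python3 -m handwheel '[[0.9,0,0,0,0],[0.9,0,0,0,0],[0.9,0,0,0,0],[0.9,0,0,0.0,0]]' 40;  python3 - <<'E'
from h import *
o=get_obs(); print(o['ee_pos'],o['tcp_rot'],o['opening'])
t=W(-.17,.023,0); print(t, t-o['ee_pos'])
E
```

```text
time: 7.3
ee_pos: [0.4336, -0.1052, 0.006]
tcp_rot: [-179.8, 0.2, 100.1]
wrist_force: [-0.1, -1.0, 0.2]
opening: 0.0383
time: 7.7
ee_pos: [0.4348, -0.1054, 0.008]
tcp_rot: [-179.9, 0.3, 100.1]
wrist_force: [-0.5, 0.4, 6.3]
opening: 0.0132
[ 0.4348163  -0.10536513  0.00799004] [-179.92631526    0.28874392  100.09454803] 0.013166218120465
[0.48262338 0.1180095  0.07352789] [0.04780708 0.22337462 0.06553785]
```

```bash
python3 -m handwheel '[[0.9,0,0,0.03,0],[0.9,0,0,0.07,0],[0.9,0,0,0.11,0],[0.9,0,0,0.15,0],[0.9,0,0.02,0.17,0]]';  python3 - <<'E'
from h import *
o=get_obs(); print(o['ee_pos'],o['tcp_rot'],o['opening'])
t=W(-.12,.023,0); print(t, t-o['ee_pos'], 'yaw',90+np.degrees(np.load('rows.npy')[3]))
c=cam('wrist'); cv2.imwrite('pics/g2.png',c['color'])
E
```

```text
time: 8.2
ee_pos: [0.4359, -0.0864, 0.1826]
tcp_rot: [179.8, 0.4, 100.0]
wrist_force: [0.5, 0.4, 0.5]
opening: 0.0128
[ 0.43588502 -0.08643189  0.182624  ] [179.78485086   0.42599002  99.98188813] 0.012767671381918946
[0.5302185  0.12462562 0.0597101 ] [ 0.09433348  0.21105751 -0.1229139 ] yaw 97.91388937600053
```

View pics/g2.png

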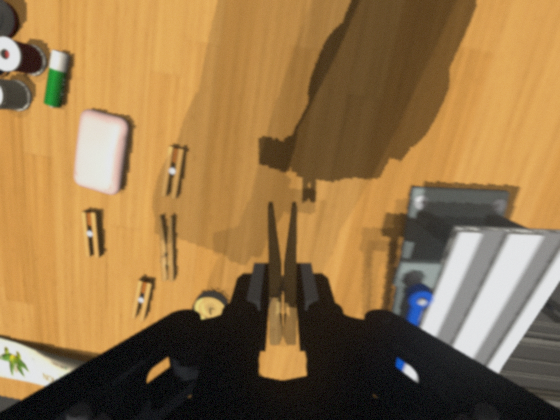

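Peg A is held straight between the pads, with its near end at (283,203) and far end near (283,345). I'll estimate how it sits in the grip.

```bash
python3 - <<'E'
from h import *
c=cam('wrist'); o=get_obs(); e=o['ee_pos']; print(e)
for z in np.arange(-.012,.02,.004):
    P=onz(c,[(283,203),(283,345)],e[2]+z); print(round(z,3),np.linalg.norm(P[0]-P[1]).round(4),(P.mean(0)-e).round(4))
E
```

```text
[ 0.43629731 -0.08465618  0.18225873]
-0.012 0.0834 [ 0.007   0.0013 -0.012 ]
-0.008 0.0813 [ 0.0049  0.0009 -0.008 ]
-0.004 0.0791 [ 0.0029  0.0006 -0.004 ]
0.0 0.077 [0.0009 0.0002 0.    ]
0.004 0.0749 [-0.0011 -0.0001  0.004 ]
0.008 0.0728 [-0.0032 -0.0005  0.008 ]
0.012 0.0707 [-0.0052 -0.0008  0.012 ]
0.016 0.0686 [-0.0072 -0.0012  0.016 ]
```

```bash
python3 -m handwheel '[[0.9,0.02,0.042,0,-1],[0.9,0.04,0.085,0,-2],[0.9,0.06,0.128,0,-2],[0.9,0.08,0.17,0,-2],[0.9,0.094,0.209,0,-2]]'; python3 -m handwheel '[[0.9,0,0,-0.03,0],[0.9,0,0,-0.06,0],[0.9,0,0,-0.06,0]]'; python3 - <<'E'
from h import *
o=get_obs(); print(o['ee_pos'],o['tcp_rot'],o['opening'], inrows(o['ee_pos']))
t=W(-.12,.023,0); print(t, t-o['ee_pos'])
c=cam('wrist'); cv2.imwrite('pics/g3.png',c['color'])
E
```

```text
time: 8.8
ee_pos: [0.531, 0.1261, 0.1814]
tcp_rot: [179.7, 0.4, 98.2]
wrist_force: [-0.5, -1.1, -0.1]
opening: 0.0131
time: 9.1
ee_pos: [0.5288, 0.1256, 0.1167]
tcp_rot: [-179.8, 0.5, 98.2]
wrist_force: [-0.8, 0.2, -0.4]
opening: 0.0131
[0.52880344 0.12564135 0.11671912] [-179.83987416    0.4606782    98.23159732] 0.013133758412589559 [-0.13696736  0.02420089  0.05444013]
[0.5302185  0.12462562 0.0597101 ] [ 0.00141506 -0.00101573 -0.05700901]
```

View pics/g3.png

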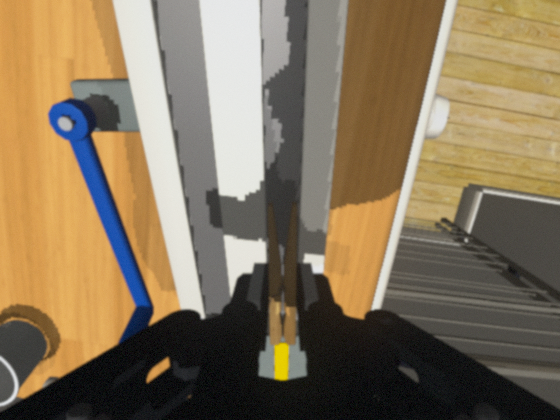

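The held peg is in line with the long row (channel at columns 262-305, peg at 283). Lowering it.

```bash
python3 -m handwheel '[[0.9,0.001,-0.001,-0.02,-0.3],[0.9,0.001,-0.001,-0.033,-0.3],[0.9,0.001,-0.001,-0.036,-0.3],[0.9,0.001,-0.001,-0.036,-0.3]]'
```

```text
time: 9.55
ee_pos: [0.5308, 0.1244, 0.084]
tcp_rot: [180.0, 0.4, 97.9]
wrist_force: [-0.4, 0.6, -0.7]
opening: 0.0128
```

```bash
python3 -m handwheel '[[0.9,0,0,-0.003,0],[0.9,0,0,-0.005,0],[0.9,0,0,-0.007,0],[0.9,0,0,-0.007,0]]'; python3 - <<'E'
from h import *
o=get_obs(); print(inrows(o['ee_pos']))
c=cam('wrist'); cv2.imwrite('pics/g4.png',c['color'])
E
```

```text
time: 9.95
ee_pos: [0.532, 0.1245, 0.0786]
tcp_rot: [179.8, 0.4, 97.9]
wrist_force: [2.9, -0.2, 7.3]
opening: 0.0129
[-0.12349334  0.02259544  0.01861825]
```

View pics/g4.png

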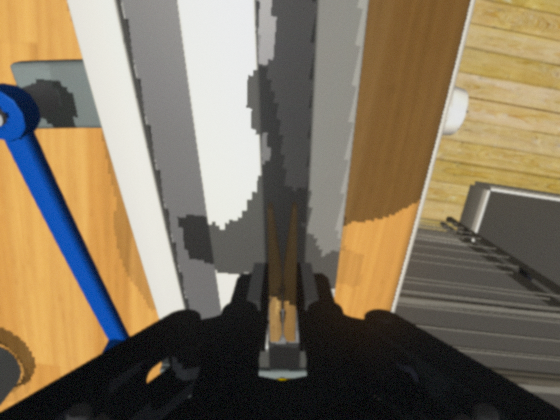

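The uphill end touches the floor inside the channel (about 7 N). Releasing.

```bash
python3 -m handwheel '[[0.7,0,0,0,0],[0.7,0,0,0,0],[0.7,0,0,0,0],[0.7,0,0,0.02,0],[0.7,0,0,0.05,0]]'; python3 -m handwheel '[[0.7,0,0,0.03,0],[0.7,0.03,0,0.06,0],[0.7,0.06,0,0.08,0],[0.7,0.06,0,0.08,0]]'; python3 - <<'E'
from h import *
c=cam('wrist'); cv2.imwrite('pics/g5.png',c['color'])
t=cam('top'); cv2.imwrite('pics/g5t.png',crop(t['color'],165,135,405,300,3))
E
```

```text
time: 10.5
ee_pos: [0.5308, 0.1242, 0.1272]
tcp_rot: [-180.0, 0.5, 97.9]
wrist_force: [0.5, -0.1, 0.2]
opening: 0.0254
time: 10.9
ee_pos: [0.594, 0.1243, 0.2089]
tcp_rot: [179.8, 0.5, 97.9]
wrist_force: [-0.0, -0.1, -1.0]
opening: 0.0257
```

View pics/g5.png

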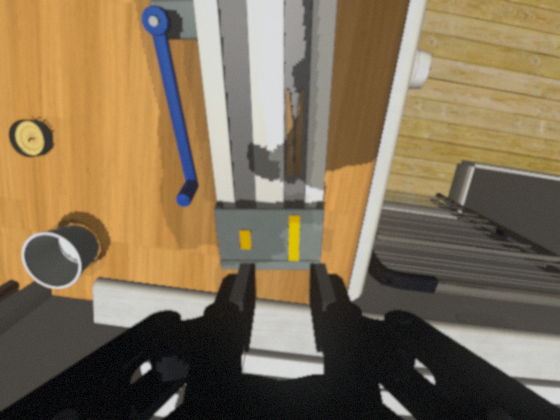

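View pics/g5t.png

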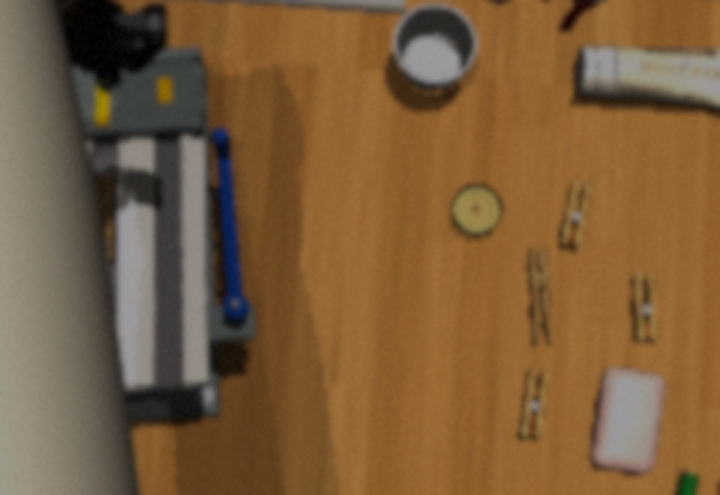

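Peg A lies flat in the long row but has stuck, with its upper end at (290,90). I'll measure it, then regrip its top and drag it home.

```bash
cat >> h.py <<'E'
def deck(c,uv,z=.012):
    p,Rm=rows(); n=Rm[:,2]; return inrows(onplane(c,uv,p+n*z,n))
E
python3 - <<'E'
from h import *
c=cam('wrist'); o=get_obs()
print(deck(c,[(290,88),(296,178)]).round(4))
cv2.imwrite('pics/g6.png',crop(c['color'],200,60,340,210,5)[:600])
for x in(-.14,-.13,-.12): print(x,(W(x,.023,0)+[0,0,.0095]-o['ee_pos']).round(4))
print(o['ee_pos'],o['tcp_rot'])
E
```

```text
[[-0.1634  0.0184  0.012 ]
 [-0.088   0.0244  0.012 ]]
-0.14 [-0.079  -0.0022 -0.1314]
-0.13 [-0.0695 -0.0009 -0.1342]
-0.12 [-0.06    0.0005 -0.1369]
[0.5902112  0.1241589  0.20613288] [-179.87863851    0.47001586   97.88140207]
```

View pics/g6.png

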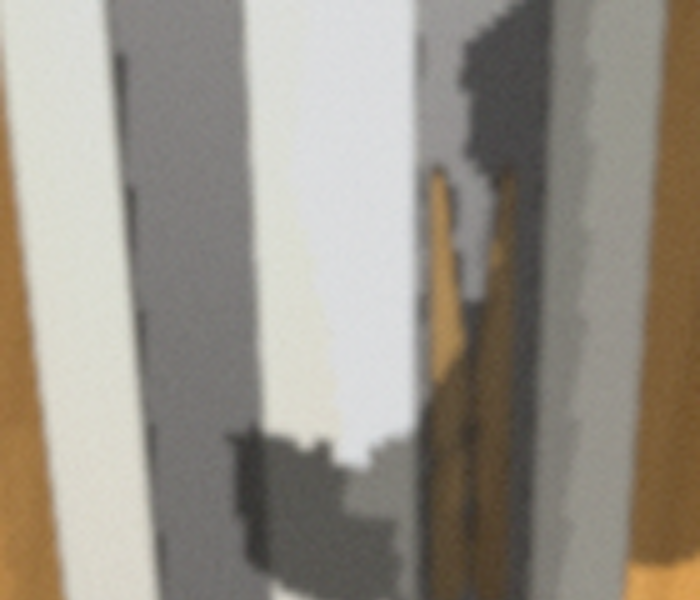

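```bash
python3 -m handwheel '[[0.68,-0.045,-0.002,-0.02,0],[0.68,-0.09,-0.004,-0.04,0],[0.68,-0.094,-0.004,-0.07,0],[0.68,-0.094,-0.004,-0.1,0],[0.68,-0.094,-0.004,-0.115,0]]'; python3 - <<'E'
from h import *
o=get_obs(); print((W(-.156,.023,0)+[0,0,.0095]-o['ee_pos']).round(4))
c=cam('wrist'); cv2.imwrite('pics/g7.png',c['color'])
E
```

```text
time: 11.55
ee_pos: [0.4936, 0.1198, 0.0882]
tcp_rot: [-179.7, 0.5, 97.9]
wrist_force: [0.0, 0.8, -0.4]
opening: 0.0274
[ 0.0023  0.0001 -0.0091]
```

View pics/g7.png

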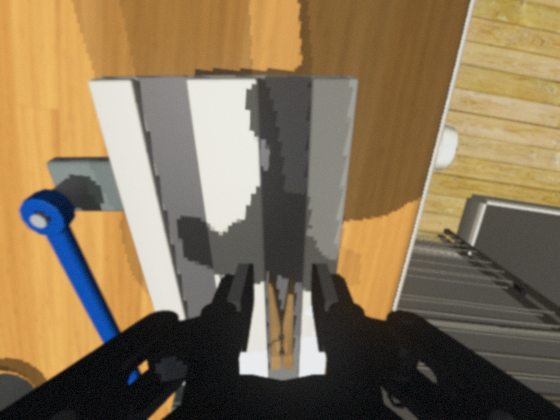

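```bash
python3 -m handwheel '[[0.68,0.002,0,-0.004,0],[0.68,0.002,0,-0.008,0],[0.68,0.002,0,-0.008,0]]';python3 -m handwheel '[[0.9,0,0,0,0],[0.9,0,0,0,0],[0.9,0,0,0,0]]' 30
```

```text
time: 11.9
ee_pos: [0.4965, 0.1199, 0.0803]
tcp_rot: [-179.7, 0.5, 97.9]
wrist_force: [0.1, -0.8, 2.7]
opening: 0.0272
time: 12.2
ee_pos: [0.4972, 0.12, 0.0811]
tcp_rot: [-179.8, 0.5, 97.9]
wrist_force: [1.4, 0.3, 5.3]
opening: 0.0126
```

```bash
python3 -m handwheel '[[0.9,0.014,0.002,-0.003,0],[0.9,0.028,0.004,-0.007,0],[0.9,0.043,0.006,-0.012,0],[0.9,0.057,0.008,-0.016,0],[0.9,0.070,0.0098,-0.020,0]]'; python3 - <<'E'
from h import *
o=get_obs(); print(inrows(o['ee_pos']))
E
```

```text
time: 12.7
ee_pos: [0.5677, 0.1298, 0.0608]
tcp_rot: [-179.8, 0.5, 97.9]
wrist_force: [-0.9, 0.0, 2.7]
opening: 0.0123
[-0.08390971  0.02299289  0.01152745]
```

```bash
python3 -m handwheel '[[0.9,0.005,0.001,-0.001,0],[0.9,0.010,0.0015,-0.003,0],[0.9,0.012,0.002,-0.003,0],[0.9,0.012,0.002,-0.003,0]]'; python3 - <<'E'
from h import *
o=get_obs(); print(inrows(o['ee_pos']))
c=cam('wrist'); cv2.imwrite('pics/g8.png',c['color'])
E
```

```text
time: 13.1
ee_pos: [0.5788, 0.1316, 0.0577]
tcp_rot: [-179.7, 0.5, 97.9]
wrist_force: [-4.3, -1.8, 2.0]
opening: 0.012
[-0.07230821  0.02321973  0.01159281]
```

View pics/g8.png

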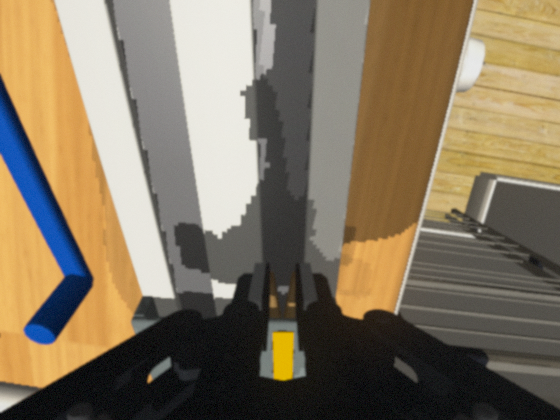

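```bash
python3 -m handwheel '[[0.9,0.003,0.0005,-0.001,0],[0.9,0.005,0.0005,-0.001,0],[0.9,0.005,0.0005,-0.001,0]]'; python3 -m handwheel '[[0.7,-0.003,0,0,0],[0.7,-0.003,0,0,0],[0.7,-0.003,0,0.02,0],[0.7,-0.01,0,0.06,0],[0.7,0,0,0.11,0]]'; python3 - <<'E'
from h import *
c=cam('wrist'); cv2.imwrite('pics/g9.png',crop(c['color'],140,100,360,310,3))
import pickle; pickle.dump(c,open('g9.pkl','wb'))
E
```

```text
time: 13.45
ee_pos: [0.5793, 0.1316, 0.0573]
tcp_rot: [-179.2, 0.5, 97.9]
wrist_force: [-26.2, -3.4, 19.6]
opening: 0.0123
time: 13.95
ee_pos: [0.5775, 0.1315, 0.166]
tcp_rot: [-179.0, 0.5, 97.9]
wrist_force: [2.3, 0.4, 0.2]
opening: 0.0256
```

View pics/g9.png

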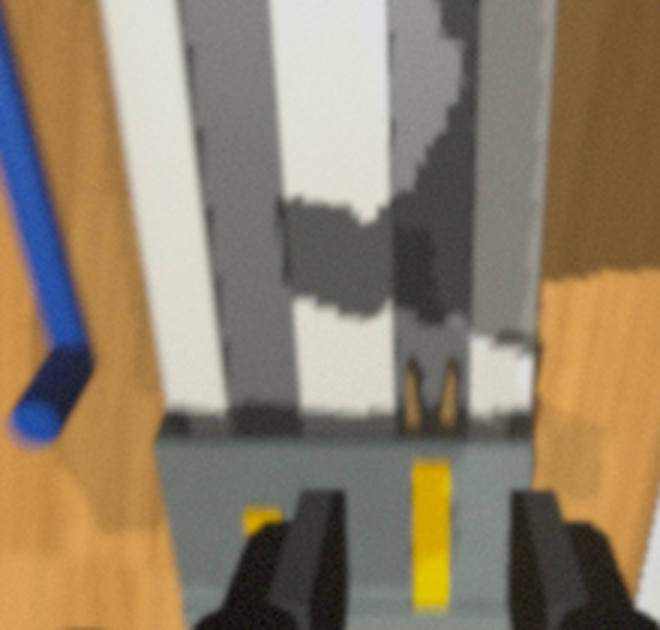

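The first long peg is in under the hood, with its tip at (430,362) and the hood edge at 438. The stop was felt firmly (26 N). Checking its upper end, then measuring the other pegs again.

```bash
python3 - <<'E'
from h import *
import pickle
c=pickle.load(open('g9.pkl','rb'))
f=lambda u,v:(140+(u+.5)/3-.5,100+(v+.5)/3-.5)
print(deck(c,[f(412,362),f(452,362)]).round(4), deck(c,[f(430,438)],.022).round(4))
E
python3 -m handwheel '[[0.6,-0.02,-0.04,0.04,0],[0.6,-0.03,-0.08,0.08,0],[0.6,-0.02,-0.13,0.12,0],[0.6,-0.01,-0.18,0.14,0],[0.6,0,-0.22,0.14,0]]'; python3 - <<'E'
from h import *
c=cam('wrist'); cv2.imwrite('pics/h1.png',cv2.resize(c['color'],(800,600),interpolation=cv2.INTER_CUBIC)); 
import pickle; pickle.dump(c,open('h1.pkl','wb'))
E
```

```text
[[-0.0735  0.0174  0.012 ]
 [-0.0735  0.028   0.012 ]] [[-0.0558  0.0222  0.022 ]]
time: 14.5
ee_pos: [0.5768, -0.0618, 0.3122]
tcp_rot: [179.9, 0.5, 98.0]
wrist_force: [0.9, 0.6, 0.4]
opening: 0.0342
```

View pics/h1.png

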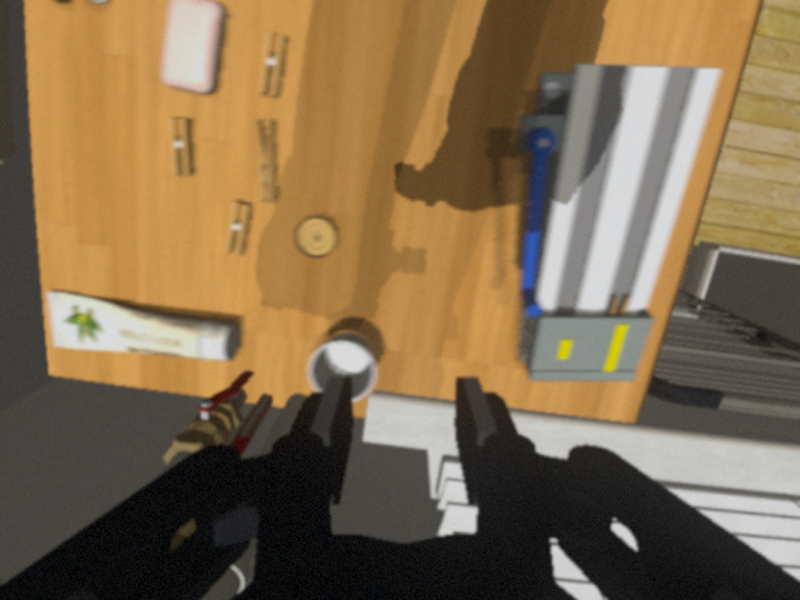

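Long peg 1 is home (-0.0735 measured, -0.072 expected). The other pegs haven't moved. Next is long peg B, ends at (265,120) and (270,201).

```bash
python3 - <<'E'
from h import *
import pickle
c=pickle.load(open('h1.pkl','rb'))
pegs(c,dict(B=((265,120),(270,201)),C=((276,34),(269,96)),D=((182,118),(183,175)),E=((243,202),(236,254)),candle=((295,236),(338,236))))
E
```

```text
tcp [ 0.5779 -0.0682  0.3121] yaw 97.7 t 14.55
B mid [ 0.5104 -0.1991] len 0.0707 tool yaw 97.3 shift [-0.0675 -0.1308] turn -0.4
C mid [ 0.4299 -0.2001] len 0.0503 tool yaw 87.1 shift [-0.148  -0.1319] turn -10.6
D mid [ 0.5079 -0.2774] len 0.0496 tool yaw 92.1 shift [-0.07   -0.2091] turn -5.7
E mid [ 0.5748 -0.2219] len 0.0501 tool yaw 84.8 shift [-0.0032 -0.1537] turn -12.9
candle mid [ 0.572  -0.1487] len 0.0409 tool yaw 7.9 shift [-0.0059 -0.0804] turn -89.9
```

```bash
python3 -m handwheel '[[0.58,-0.015,-0.03,-0.035,0],[0.58,-0.03,-0.06,-0.07,0],[0.58,-0.045,-0.09,-0.11,0],[0.58,-0.06,-0.12,-0.15,0],[0.58,-0.067,-0.131,-0.19,0]]' 40; python3 -m handwheel '[[0.58,0,0,-0.04,0],[0.58,0,0,-0.06,0],[0.58,0,0,-0.062,0]]'; python3 - <<'E'
from h import *
c=cam('wrist'); cv2.imwrite('pics/i1.png',c['color'])
o=get_obs(); print(o['ee_pos'],o['tcp_rot'])
E
```

```text
time: 15.05
ee_pos: [0.5104, -0.2014, 0.1211]
tcp_rot: [179.8, 0.7, 97.6]
wrist_force: [1.3, -0.4, 0.3]
opening: 0.0357
time: 15.35
ee_pos: [0.5088, -0.2011, 0.0559]
tcp_rot: [-180.0, 0.6, 97.6]
wrist_force: [0.2, 0.2, 1.0]
opening: 0.036
[ 0.50978655 -0.2012386   0.05783152] [179.90811953   0.69272552  97.62001228]
```

View pics/i1.png

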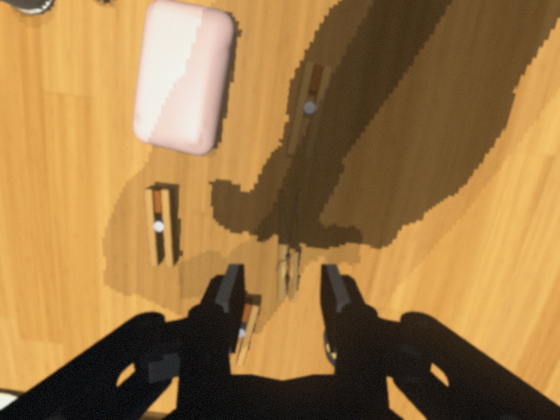

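```bash
python3 -m handwheel '[[0.58,0.002,0.002,-0.03,0],[0.58,0.002,0.002,-0.05,0],[0.58,0.002,0.002,-0.053,0],[0.58,0.002,0.002,-0.053,0]]'; python3 -m handwheel '[[0.9,0,0,0,0],[0.9,0,0,0,0],[0.9,0,0,0,0],[0.9,0,0,0.02,0],[0.9,0,0,0.06,0]]' 40; python3 -m handwheel '[[0.9,0,0.02,0.05,0],[0.9,0,0.05,0.08,0],[0.9,0.0,0.09,0.12,0]]';  python3 - <<'E'
from h import *
o=get_obs(); e=o['ee_pos'];print(o['ee_pos'],o['tcp_rot'],o['opening'])
t=W(-.14,.023,0); print(t, t-o['ee_pos'])
c=cam('wrist'); cv2.imwrite('pics/i2.png',c['color'])
E
```

```text
time: 15.8
ee_pos: [0.5126, -0.1994, 0.0061]
tcp_rot: [179.8, 0.7, 97.6]
wrist_force: [-0.8, -0.8, 0.5]
opening: 0.0358
time: 16.3
ee_pos: [0.5113, -0.1989, 0.0653]
tcp_rot: [-180.0, 0.6, 97.6]
wrist_force: [0.4, 0.7, -0.4]
opening: 0.013
time: 16.6
ee_pos: [0.5114, -0.1132, 0.1836]
tcp_rot: [179.9, 0.7, 97.5]
wrist_force: [1.1, 0.4, -0.4]
opening: 0.0132
[ 0.51136447 -0.11317769  0.18362163] [179.89012409   0.68230569  97.54412846] 0.013226808102072173
[0.51118045 0.12197917 0.06523722] [-1.84017506e-04  2.35156868e-01 -1.18384412e-01]
```

View pics/i2.png

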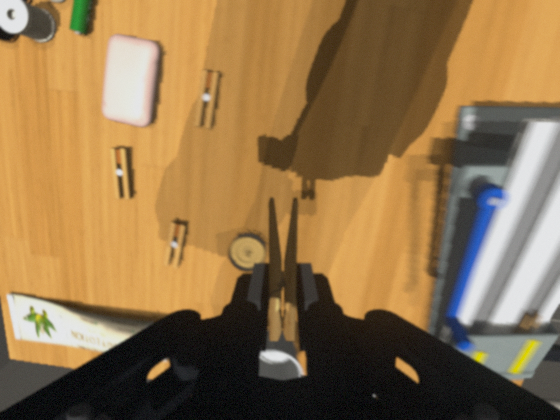

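```bash
python3 -m handwheel '[[0.9,0,0.05,0,0.4],[0.9,0,0.1,0,0.4],[0.9,0,0.15,0,0.4],[0.9,0,0.2,0,0.4],[0.9,0,0.235,-0.01,0.4]]'; python3 -m handwheel '[[0.9,0,0,-0.04,0],[0.9,0,0,-0.07,0],[0.9,0,0,-0.082,0],[0.9,0,0,-0.082,0]]';  python3 - <<'E'
from h import *
o=get_obs(); e=o['ee_pos'];print(o['ee_pos'],o['tcp_rot'],o['opening'],inrows(e))
t=W(-.14,.023,0); print(t, t-o['ee_pos'])
c=cam('wrist'); cv2.imwrite('pics/i3.png',c['color'])
E
```

```text
time: 17.15
ee_pos: [0.5132, 0.1285, 0.1825]
tcp_rot: [179.2, 0.7, 98.1]
wrist_force: [0.3, -0.4, 0.1]
opening: 0.0131
time: 17.55
ee_pos: [0.5127, 0.1282, 0.1]
tcp_rot: [179.3, 0.7, 98.1]
wrist_force: [0.1, 0.1, 0.3]
opening: 0.0133
[0.51265804 0.12819804 0.099957  ] [179.32681146   0.67849693  98.12390756] 0.013299895432369197 [-0.14736559  0.0289562   0.03400872]
[0.51118045 0.12197917 0.06523722] [-0.00147759 -0.00621887 -0.03471979]
```

View pics/i3.png

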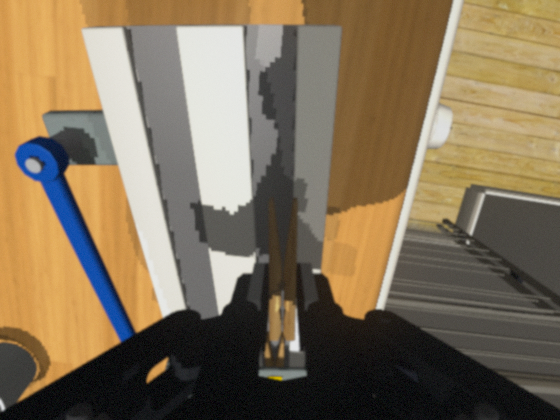

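```bash
python3 -m handwheel '[[0.9,-0.001,-0.006,0,0],[0.9,-0.001,-0.006,-0.006,0],[0.9,-0.001,-0.006,-0.012,0],[0.9,-0.001,-0.006,-0.013,0],[0.9,-0.001,-0.006,-0.014,0]]';  python3 - <<'E'
from h import *
o=get_obs(); e=o['ee_pos'];print(inrows(e))
E
```

```text
time: 18.1
ee_pos: [0.5125, 0.1221, 0.0875]
tcp_rot: [179.2, 0.7, 98.1]
wrist_force: [1.4, -0.1, 3.2]
opening: 0.013
[-0.14486999  0.02298234  0.02179567]
```

```bash
python3 -m handwheel '[[0.7,0,0,0,0],[0.7,0,0,0,0],[0.7,0,0,0,0],[0.7,-0.005,-0.0005,-0.006,0],[0.7,-0.005,-0.0005,-0.0105,0]]' 30; python3 - <<'E'
from h import *
o=get_obs(); e=o['ee_pos'];print(inrows(e))
c=cam('wrist'); cv2.imwrite('pics/i4.png',c['color'])
E
```

```text
time: 18.6
ee_pos: [0.507, 0.1217, 0.0768]
tcp_rot: [179.2, 0.7, 98.1]
wrist_force: [-5.5, -0.6, 33.6]
opening: 0.0257
[-0.1472525   0.02326613  0.00996293]
```

View pics/i4.png

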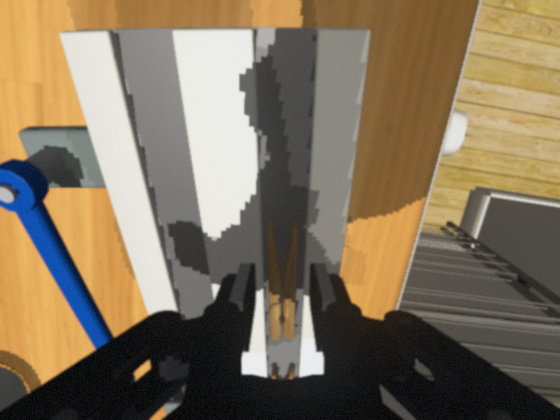

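Fingertips are pressing the deck (34 N), so I'll raise 2 mm before gripping.

```bash
python3 -m handwheel '[[0.7,0,0,0.002,0],[0.7,0,0,0.002,0]]'; python3 -m handwheel '[[0.9,0,0,0.0,0],[0.9,0,0,0.0,0],[0.9,0,0,0.0005,0]]' 30;  python3 - <<'E'
from h import *
o=get_obs(); e=o['ee_pos'];print(inrows(e))
E
```

```text
time: 18.85
ee_pos: [0.5074, 0.1218, 0.0791]
tcp_rot: [179.1, 0.7, 98.1]
wrist_force: [-0.1, 0.3, -1.2]
opening: 0.0254
time: 19.15
ee_pos: [0.5073, 0.1217, 0.0793]
tcp_rot: [179.2, 0.7, 98.1]
wrist_force: [0.3, 0.6, -0.5]
opening: 0.0133
[-0.14764808  0.02328815  0.01248328]
```

```bash
python3 - <<'E'
from h import *
c=cam('wrist'); cv2.imwrite('pics/i5.png',crop(c['color'],210,170,350,300,5)); print(deck(c,[(283,220),(283,225),(283,215)]).round(4))
E
```

```text
[[-0.1822  0.0226  0.012 ]
 [-0.1796  0.0226  0.012 ]
 [-0.1847  0.0226  0.012 ]]
```

View pics/i5.png

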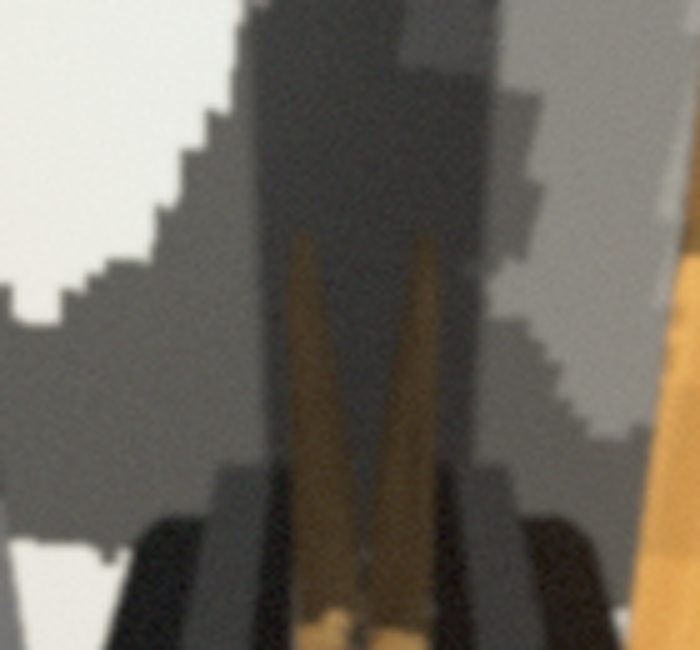

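```bash
python3 -m handwheel '[[0.9,0.01,0.0014,-0.003,0],[0.9,0.020,0.0028,-0.006,0],[0.9,0.030,0.0042,-0.0088,0],[0.9,0.035,0.0049,-0.0102,0]]'; python3 -m handwheel '[[0.9,0.001,0,0,0],[0.9,0.002,0,0,0],[0.9,0.003,0,-0.001,0]]'
```

```text
time: 19.6
ee_pos: [0.5412, 0.1264, 0.069]
tcp_rot: [179.4, 0.7, 98.1]
wrist_force: [-31.6, -4.5, 28.5]
opening: 0.0134
time: 19.9
ee_pos: [0.5412, 0.1263, 0.0689]
tcp_rot: [179.8, 0.6, 98.1]
wrist_force: [-30.9, -1.9, 31.6]
opening: 0.0134
```

```bash
python3 -m handwheel '[[0.7,-0.002,0,0.001,0],[0.7,-0.002,0,0.001,0],[0.7,-0.002,0,0.02,0],[0.7,0.02,0,0.06,0],[0.7,0.05,0,0.10,0]]'; python3 - <<'E'
from h import *
c=cam('wrist'); cv2.imwrite('pics/i6.png',crop(c['color'],140,60,360,260,3)); o=get_obs(); print(o['ee_pos'])
import pickle; pickle.dump(c,open('i6.pkl','wb'))
E
```

```text
time: 20.4
ee_pos: [0.5911, 0.1263, 0.1695]
tcp_rot: [179.9, 0.6, 98.2]
wrist_force: [1.8, 0.4, 1.4]
opening: 0.0255
[0.59820773 0.1268342  0.17760984]
```

View pics/i6.png

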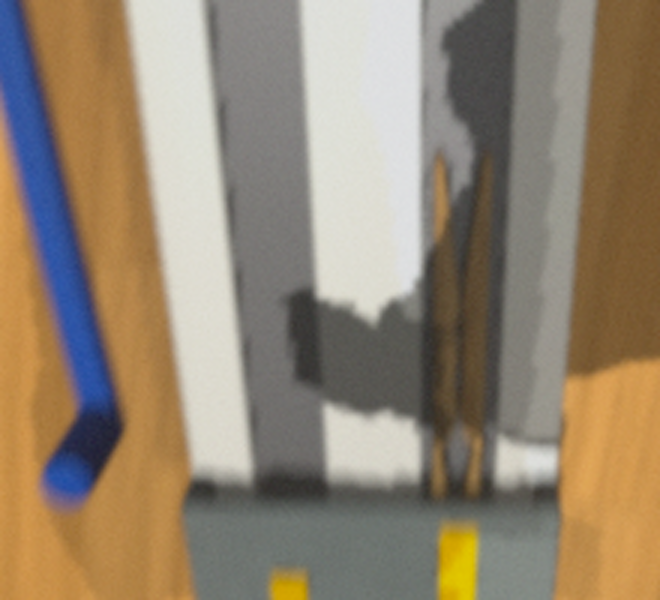

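```bash
python3 - <<'E'
from h import *
import pickle
c=pickle.load(open('i6.pkl','rb'))
f=lambda u,v:(140+(u+.5)/3-.5,60+(v+.5)/3-.5)
print(deck(c,[f(437,155),f(489,155),f(438,430),f(478,430)]).round(4), deck(c,[f(430,495)],.022).round(4))
E
python3 -m handwheel '[[0.6,-0.02,-0.04,0.04,-3],[0.6,-0.03,-0.08,0.08,-5],[0.6,-0.03,-0.13,0.12,-8],[0.6,-0.03,-0.18,0.14,-10],[0.6,-0.03,-0.22,0.14,-10]]'; python3 - <<'E'
from h import *
c=cam('wrist'); cv2.imwrite('pics/j1.png',cv2.resize(c['color'],(800,600),interpolation=cv2.INTER_CUBIC)); 
import pickle; pickle.dump(c,open('j1.pkl','wb'))
E
```

```text
[[-0.1438  0.0162  0.012 ]
 [-0.1439  0.028   0.012 ]
 [-0.0718  0.017   0.012 ]
 [-0.0718  0.0276  0.012 ]] [[-0.0577  0.0149  0.022 ]]
time: 20.95
ee_pos: [0.5691, -0.0701, 0.3138]
tcp_rot: [178.9, 0.6, 88.1]
wrist_force: [0.5, 0.2, -0.1]
opening: 0.0343
```

View pics/j1.png

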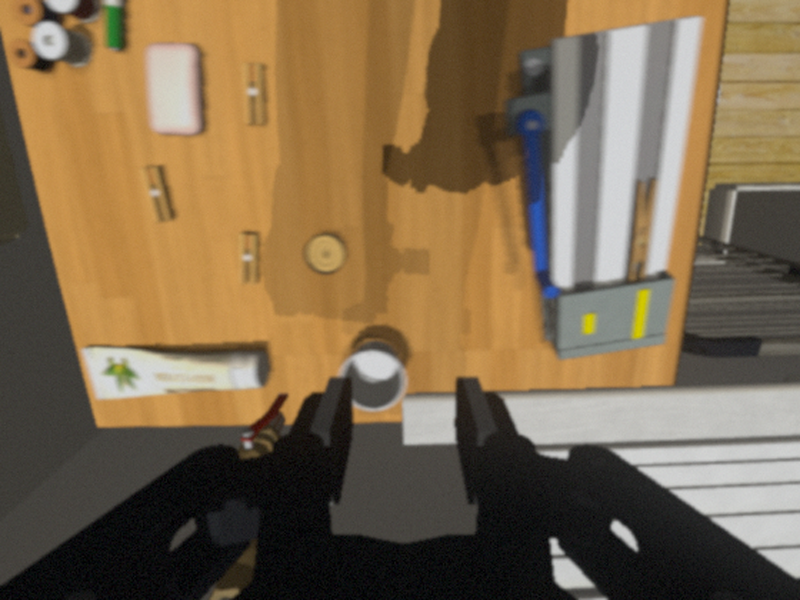

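Both long pegs are packed (ends at -0.072 and -0.144, exact). The short pegs are C (254,64)-(255,125), D (153,167)-(167,220) and E (249,233)-(250,282).

```bash
python3 - <<'E'
from h import *
import pickle
c=pickle.load(open('j1.pkl','rb'))
pegs(c,dict(C=((254,64),(255,125)),D=((153,167),(167,220)),E=((249,233),(250,282)),candle=((305,254),(348,254)),soapR=((204,45),(204,133))))
E
```

```text
tcp [ 0.5689 -0.0765  0.3145] yaw 87.9 t 21.0
C mid [ 0.4293 -0.2001] len 0.05 tool yaw 84.3 shift [-0.1396 -0.1236] turn -3.6
D mid [ 0.5103 -0.3   ] len 0.049 tool yaw 95.4 shift [-0.0586 -0.2234] turn 7.5
E mid [ 0.5739 -0.2228] len 0.0481 tool yaw 83.7 shift [ 0.005  -0.1463] turn -4.2
candle mid [ 0.5727 -0.1478] len 0.0414 tool yaw 178.1 shift [ 0.0038 -0.0713] turn 90.2
soapR mid [ 0.4231 -0.2446] len 0.0723 tool yaw 81.7 shift [-0.1459 -0.1681] turn -6.2
```

Peg D has been knocked to (0.510,-0.300); I'll use the new reading. Now fetching C, with a narrower opening because the soap's edge is 45 mm away.

```bash
python3 -m handwheel '[[0.63,-0.03,-0.025,-0.03,-3.6],[0.63,-0.06,-0.05,-0.065,-3.6],[0.63,-0.09,-0.075,-0.1,-3.6],[0.63,-0.12,-0.105,-0.13,-3.6],[0.63,-0.1396,-0.122,-0.16,-3.6]]' 40; python3 -m handwheel '[[0.63,0,0,-0.04,0],[0.63,0,0,-0.08,0],[0.63,0,0,-0.096,0],[0.63,0,0,-0.096,0]]'; python3 - <<'E'
from h import *
c=cam('wrist'); cv2.imwrite('pics/k1.png',c['color'])
o=get_obs(); print(o['ee_pos'],o['tcp_rot'])
E
```

```text
time: 21.5
ee_pos: [0.4285, -0.2, 0.1534]
tcp_rot: [178.8, 0.8, 84.3]
wrist_force: [0.4, -0.4, 1.5]
opening: 0.0316
time: 21.9
ee_pos: [0.4271, -0.1996, 0.0546]
tcp_rot: [179.0, 0.7, 84.3]
wrist_force: [-0.5, 1.2, -0.5]
opening: 0.0315
[ 0.42816566 -0.19987959  0.05663926] [178.86860207   0.78682461  84.27065485]
```

View pics/k1.png

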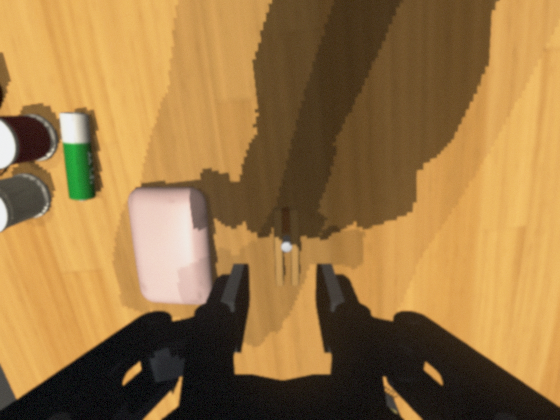

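```bash
python3 - <<'E'
from h import *
c=cam('wrist'); o=get_obs(); e=o['ee_pos']
pegs(c,dict(C=((287,208),(288,285))),f=1.0,z=.012)
print(proj(c,[[e[0],e[1],.01]]))
E
```

```text
tcp [ 0.4289 -0.2002  0.058 ] yaw 84.3 t 22.0
C mid [ 0.4304 -0.1985] len 0.0509 tool yaw 85.2 shift [0.0014 0.0017] turn 1.0
[[284.54705389 244.86698853]]
```

```bash
python3 -m handwheel '[[0.66,0.002,0.002,-0.03,1],[0.66,0.002,0.002,-0.05,1],[0.66,0.002,0.002,-0.053,1],[0.66,0.002,0.002,-0.053,1]]'; python3 -m handwheel '[[0.9,0,0,0,0],[0.9,0,0,0,0],[0.9,0,0,0,0],[0.9,0,0,0.02,0],[0.9,0,0.0,0.06,0]]' 40; python3 -m handwheel '[[0.9,0,0.02,0.05,4],[0.9,0,0.06,0.08,9],[0.9,0.0,0.1,0.12,13]]';  python3 - <<'E'
from h import *
o=get_obs(); e=o['ee_pos'];print(o['ee_pos'],o['tcp_rot'],o['opening'])
t=W(-.115,-.023,0); print(t, t-o['ee_pos'])
c=cam('wrist'); cv2.imwrite('pics/k2.png',c['color'])
E
```

```text
time: 22.4
ee_pos: [0.4315, -0.1984, 0.006]
tcp_rot: [178.7, 0.8, 85.3]
wrist_force: [0.0, -0.4, -0.3]
opening: 0.0291
time: 22.9
ee_pos: [0.4301, -0.1978, 0.0649]
tcp_rot: [178.9, 0.8, 85.3]
wrist_force: [0.3, -1.2, -0.2]
opening: 0.0135
time: 23.2
ee_pos: [0.4299, -0.1035, 0.1806]
tcp_rot: [178.9, 0.8, 98.4]
wrist_force: [1.5, -0.8, 0.1]
opening: 0.0133
[ 0.42985513 -0.10348756  0.18061675] [178.85051459   0.79338465  98.38633335] 0.013341799716580768
[0.54131151 0.07972534 0.05832832] [ 0.11145638  0.1832129  -0.12228842]
```

View pics/k2.png

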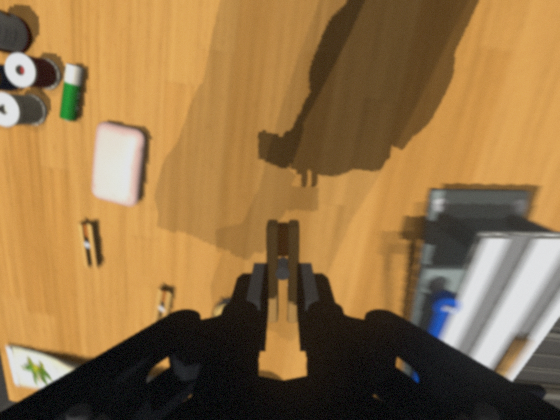

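```bash
python3 -m handwheel '[[0.9,0.02,0.035,0,-0.4],[0.9,0.045,0.07,0,-0.4],[0.9,0.07,0.11,0,-0.4],[0.9,0.095,0.15,0,-0.4],[0.9,0.111,0.181,0,-0.4]]'; python3 -m handwheel '[[0.9,0,0,-0.04,0],[0.9,0,0,-0.075,0],[0.9,0,0,-0.085,0],[0.9,0,0,-0.085,0]]';  python3 - <<'E'
from h import *
o=get_obs(); e=o['ee_pos'];print(o['ee_pos'],o['tcp_rot'],o['opening'],inrows(e))
t=W(-.115,-.023,0); print(t, t-o['ee_pos'])
c=cam('wrist'); cv2.imwrite('pics/k3.png',c['color'])
E
```

```text
time: 23.75
ee_pos: [0.5435, 0.0832, 0.1871]
tcp_rot: [178.4, 0.8, 98.4]
wrist_force: [0.1, -0.1, 0.1]
opening: 0.0135
time: 24.15
ee_pos: [0.5428, 0.083, 0.1014]
tcp_rot: [178.5, 0.8, 98.4]
wrist_force: [-0.8, 0.8, -0.1]
opening: 0.013
[0.54276617 0.0829914  0.10138976] [178.51745714   0.83203697  98.37574044] 0.012977330481166645 [-0.1250834  -0.01996533  0.04190688]
[0.54131151 0.07972534 0.05832832] [-0.00145467 -0.00326606 -0.04306144]
```

View pics/k3.png

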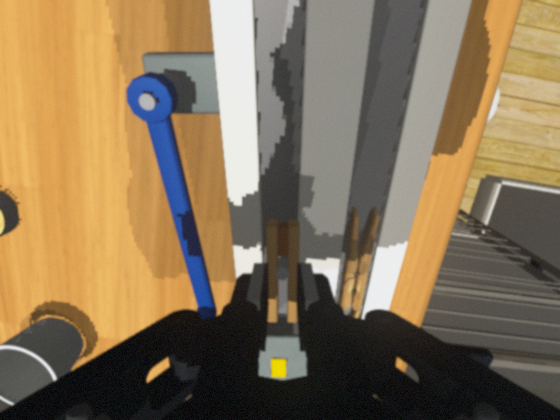

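```bash
python3 -m handwheel '[[0.9,-0.001,-0.003,0,-0.4],[0.9,-0.001,-0.0033,-0.010,-0.4],[0.9,-0.001,-0.0033,-0.02,-0.4],[0.9,-0.001,-0.0033,-0.024,-0.4],[0.9,-0.001,-0.0033,-0.026,-0.4]]';  python3 - <<'E'
from h import *
o=get_obs(); e=o['ee_pos'];print(inrows(e))
E
```

```text
time: 24.7
ee_pos: [0.5425, 0.0796, 0.0767]
tcp_rot: [178.4, 0.8, 98.0]
wrist_force: [-0.9, -0.3, 5.6]
opening: 0.0134
[-0.11895705 -0.02330119  0.01797761]
```

```bash
python3 -m handwheel '[[0.7,0,0,0,0],[0.7,0,0,0,0],[0.7,0,0,0,0],[0.7,-0.01,-0.001,0.005,0],[0.7,-0.022,-0.003,0.007,0]]' 30; python3 - <<'E'
from h import *
o=get_obs(); e=o['ee_pos'];print(inrows(e)); t=W(-.142,-.023,0)+[0,0,.0115]; print((t-e).round(4))
c=cam('wrist'); cv2.imwrite('pics/k4.png',c['color'])
E
```

```text
time: 25.2
ee_pos: [0.5199, 0.0766, 0.0842]
tcp_rot: [178.4, 0.8, 98.0]
wrist_force: [0.3, -0.1, 0.1]
opening: 0.0254
[-0.14299175 -0.02317603  0.0188794 ]
[-0.0042 -0.0004 -0.0069]
```

View pics/k4.png

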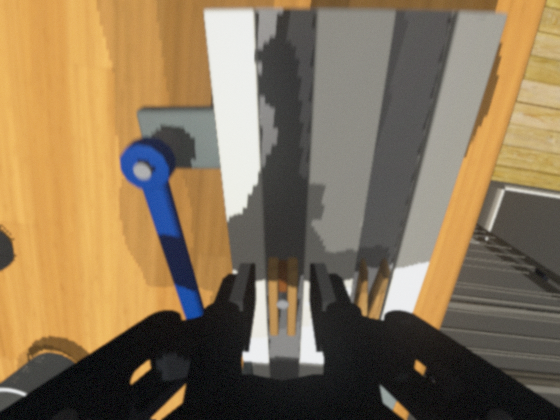

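```bash
python3 - <<'E'
from h import *
c=cam('wrist');o=get_obs(); e=o['ee_pos']
print(deck(c,[(275,258),(292,258)]).round(4), inrows(e-[0,0,.005]))
E
```

```text
[[-0.1527 -0.0278  0.012 ]
 [-0.1528 -0.0196  0.012 ]] [-0.14232048 -0.02322677  0.01413633]
```

```bash
python3 -m handwheel '[[0.7,-0.015,-0.002,0.001,0],[0.7,-0.015,-0.002,-0.002,0],[0.7,-0.015,-0.002,-0.004,0],[0.7,-0.015,-0.002,-0.004,0]]' 30;python3 -m handwheel '[[0.9,0,0,0,0],[0.9,0,0,0,0],[0.9,0,0,0,0]]' 30; python3 - <<'E'
from h import *
o=get_obs(); e=o['ee_pos'];print(inrows(e),o['wrist_force'])
E
```

```text
time: 25.7
ee_pos: [0.5045, 0.0745, 0.0803]
tcp_rot: [178.4, 0.8, 98.0]
wrist_force: [0.5, -0.6, 2.3]
opening: 0.0254
time: 26.0
ee_pos: [0.5047, 0.0745, 0.0802]
tcp_rot: [178.4, 0.8, 98.0]
wrist_force: [1.2, -0.5, 0.6]
opening: 0.0084
[-0.15655447 -0.02315536  0.01078487] [ 1.22169862 -0.48072444  0.61328382]
```

```bash
python3 - <<'E'
from h import *
c=cam('wrist'); cv2.imwrite('pics/k5.png',crop(c['color'],180,150,400,350,3)); print(get_obs()['opening'])
E
```

```text
0.008465331590031705
```

View pics/k5.png

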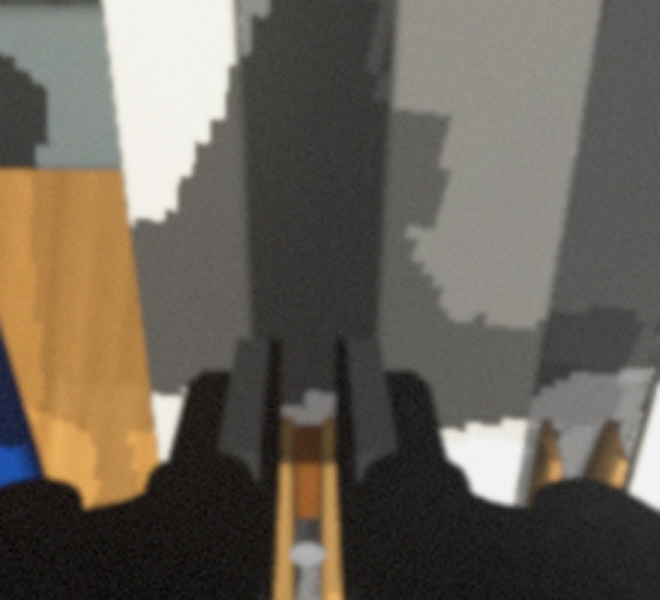

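The pads closed above the peg's end without taking it: too far uphill, where the level tips clear the slope. Shifting 6 mm downhill.

```bash
python3 -m handwheel '[[0.7,0,0,0.001,0],[0.7,0,0,0.001,0],[0.7,0.006,0.001,-0.0015,0],[0.7,0.006,0.001,-0.0022,0],[0.7,0.006,0.001,-0.0022,0]]' 30;python3 -m handwheel '[[0.9,0,0,0,0],[0.9,0,0,0,0],[0.9,0,0,0,0]]' 40; python3 - <<'E'
from h import *
o=get_obs(); e=o['ee_pos'];print(inrows(e),o['wrist_force'])
E
```

```text
time: 26.55
ee_pos: [0.5113, 0.0756, 0.0782]
tcp_rot: [178.3, 0.8, 98.0]
wrist_force: [1.3, 0.1, 2.1]
opening: 0.0253
time: 26.85
ee_pos: [0.5115, 0.0757, 0.0784]
tcp_rot: [178.3, 0.8, 98.0]
wrist_force: [0.5, 2.2, 3.0]
opening: 0.009
[-0.14950452 -0.02290382  0.01099525] [0.51306961 2.23032949 2.98511836]
```

```bash
python3 - <<'E'
from h import *
c=cam('wrist'); cv2.imwrite('pics/k6.png',crop(c['color'],180,150,400,350,3)); print(get_obs()['opening'])
e=get_obs()['ee_pos']
print(proj(c,[W(x,-.023,.012) for x in(-.16,-.15,-.14,-.13)]), proj(c,[e]))
E
```

```text
0.009331201921230119
[[284.10385013 265.32586474]
 [284.09799068 280.8727326 ]
 [284.09222533 295.31264736]
 [284.08657677 308.75343946]] [[284.33445615 280.17600612]]
```

View pics/k6.png

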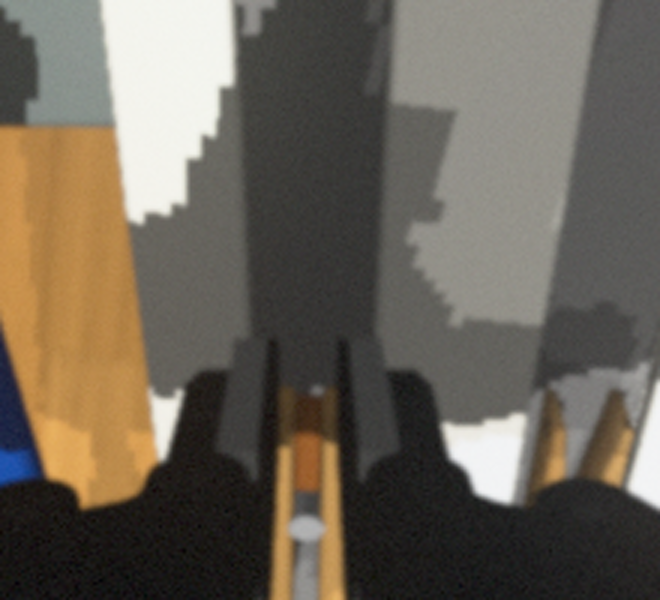

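```bash
python3 -m handwheel '[[0.7,0,0,0.002,0],[0.7,0,0,0.002,0],[0.7,0.008,0.001,-0.001,0],[0.7,0.010,0.0015,-0.003,0],[0.7,0.010,0.0015,-0.003,0]]' 30;python3 -m handwheel '[[0.9,0,0,0,0],[0.9,0,0,0,0],[0.9,0,0,0,0]]' 40; python3 - <<'E'
from h import *
o=get_obs(); e=o['ee_pos'];print(inrows(e),o['wrist_force'])
E
```

```text
time: 27.4
ee_pos: [0.522, 0.0772, 0.0752]
tcp_rot: [178.3, 0.8, 98.0]
wrist_force: [1.2, -1.4, 1.8]
opening: 0.0261
time: 27.7
ee_pos: [0.5223, 0.0773, 0.0755]
tcp_rot: [178.2, 0.8, 98.0]
wrist_force: [1.6, 2.2, 3.6]
opening: 0.0128
[-0.13814212 -0.02275392  0.01117891] [1.55199896 2.19693546 3.56312522]
```

```bash
python3 -m handwheel '[[0.9,0.014,0.002,-0.0035,0],[0.9,0.028,0.004,-0.0075,0],[0.9,0.043,0.006,-0.012,0],[0.9,0.057,0.008,-0.016,0],[0.9,0.061,0.0085,-0.0172,0]]'; python3 - <<'E'
from h import *
o=get_obs(); print(inrows(o['ee_pos']))
E
```

```text
time: 28.2
ee_pos: [0.5838, 0.0858, 0.0577]
tcp_rot: [178.3, 0.8, 98.0]
wrist_force: [-1.6, -0.4, 2.8]
opening: 0.0129
[-0.07359154 -0.02282592  0.01121473]
```

```bash
python3 -m handwheel '[[0.7,0,0,0,0],[0.7,0,0,0,0],[0.7,0,0,0.0,0],[0.7,-0.01,0,0.04,0],[0.7,-0.01,0,0.09,0]]'; python3 -m handwheel '[[0.6,-0.02,-0.04,0.04,-3],[0.6,-0.03,-0.08,0.08,-5],[0.6,-0.03,-0.11,0.12,-8],[0.6,-0.02,-0.13,0.16,-10],[0.6,-0.01,-0.16,0.16,-10]]'; python3 - <<'E'
from h import *
c=cam('wrist'); cv2.imwrite('pics/l1.png',cv2.resize(c['color'],(800,600),interpolation=cv2.INTER_CUBIC)); 
import pickle; pickle.dump(c,open('l1.pkl','wb'))
E
```

```text
time: 28.7
ee_pos: [0.5709, 0.0855, 0.1463]
tcp_rot: [178.6, 0.8, 98.0]
wrist_force: [1.6, 0.5, 0.8]
opening: 0.0257
time: 29.2
ee_pos: [0.5606, -0.0749, 0.312]
tcp_rot: [178.2, 0.8, 87.9]
wrist_force: [0.9, 0.1, 1.1]
opening: 0.0343
```

View pics/l1.png

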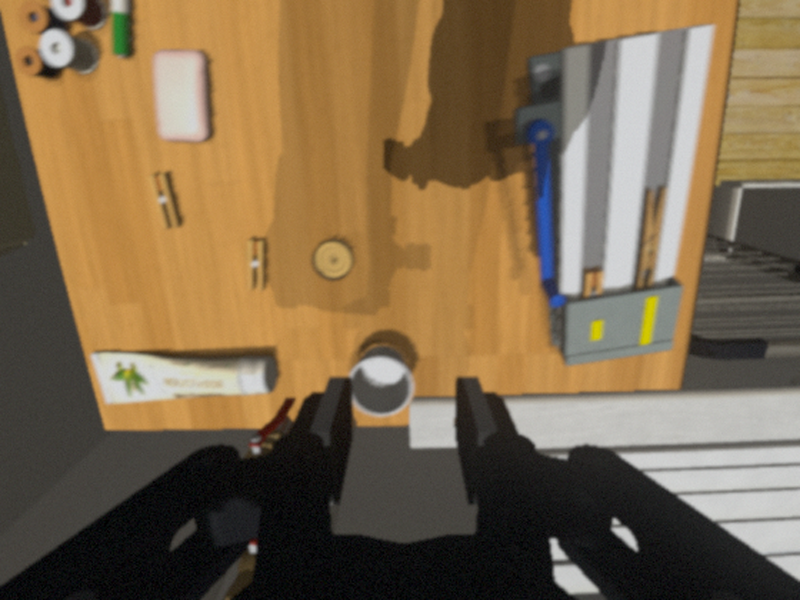

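Short peg 1 is just under the hood. Remaining: D (158,174)-(173,227) and E (257,238)-(256,289).

```bash
python3 - <<'E'
from h import *
import pickle
c=pickle.load(open('l1.pkl','rb'))
pegs(c,dict(D=((159,174),(173,227)),E=((257,238),(257,289)),candle=((312,259),(355,259))))
E
```

```text
tcp [ 0.5622 -0.0797  0.3103] yaw 87.9 t 29.25
D mid [ 0.5113 -0.3008] len 0.0492 tool yaw 95.0 shift [-0.0509 -0.2212] turn 7.2
E mid [ 0.5745 -0.2223] len 0.0505 tool yaw 82.4 shift [ 0.0123 -0.1426] turn -5.4
candle mid [ 0.5723 -0.1476] len 0.0414 tool yaw 178.0 shift [ 0.0102 -0.0679] turn 90.1
```

```bash
python3 -m handwheel '[[0.63,0.003,-0.03,-0.035,-2],[0.63,0.006,-0.06,-0.07,-4],[0.63,0.009,-0.09,-0.11,-5.4],[0.63,0.012,-0.12,-0.15,-5.4],[0.63,0.012,-0.14,-0.18,-5.4]]' 40; python3 -m handwheel '[[0.63,0,0,-0.04,0],[0.63,0,0,-0.07,0],[0.63,0,0,-0.074,0],[0.63,0,0,-0.074,0]]'; python3 - <<'E'
from h import *
c=cam('wrist'); cv2.imwrite('pics/m1.png',c['color'])
o=get_obs(); print(o['ee_pos'],o['tcp_rot'])
E
```

```text
time: 29.75
ee_pos: [0.5728, -0.2209, 0.1273]
tcp_rot: [178.4, 0.9, 82.4]
wrist_force: [0.3, 1.2, 0.1]
opening: 0.0316
time: 30.15
ee_pos: [0.5722, -0.2206, 0.0532]
tcp_rot: [178.5, 0.9, 82.4]
wrist_force: [-0.2, 0.0, 0.5]
opening: 0.0312
[ 0.57313414 -0.22083414  0.05476522] [178.35335017   0.95943654  82.42103379]
```

View pics/m1.png

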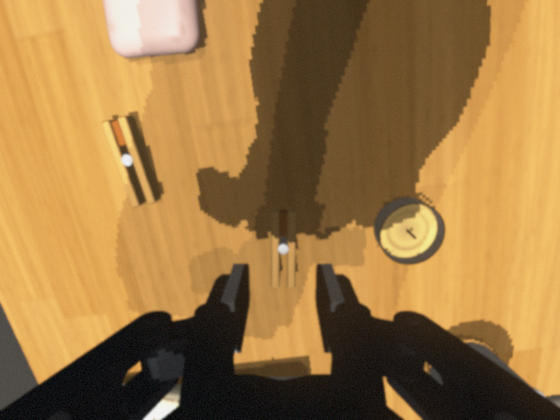

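```bash
python3 - <<'E'
from h import *
t=cam('top')
print(onz(t,[(295,150),(309,165),(323,150),(309,140)],.09).round(3)); print(onz(t,[(309,168)],0).round(3))
E
```

```text
[[ 0.668 -0.071  0.09 ]
 [ 0.637 -0.104  0.09 ]
 [ 0.673 -0.132  0.09 ]
 [ 0.694 -0.1    0.09 ]]
[[ 0.657 -0.107  0.   ]]
```

```bash
python3 -m handwheel '[[0.66,0.002,0,-0.03,0],[0.66,0.002,0,-0.045,0],[0.66,0.002,0,-0.049,0],[0.66,0.002,0,-0.049,0]]'; python3 -m handwheel '[[0.9,0,0,0,0],[0.9,0,0,0,0],[0.9,0,0,0,0],[0.9,0,0,0.02,0],[0.9,0,0.0,0.06,0]]' 40; python3 -m handwheel '[[0.9,0,0.02,0.05,4],[0.9,-0.02,0.06,0.08,9],[0.9,-0.03,0.1,0.12,15.5]]';  python3 - <<'E'
from h import *
o=get_obs(); e=o['ee_pos'];print(o['ee_pos'],o['tcp_rot'],o['opening'])
t=W(-.145,-.023,0); print(t, t-o['ee_pos'])
c=cam('wrist'); cv2.imwrite('pics/m2.png',c['color'])
E
```

```text
time: 30.65
ee_pos: [0.5756, -0.2209, 0.0067]
tcp_rot: [178.3, 1.0, 82.4]
wrist_force: [0.3, -0.3, -0.4]
opening: 0.0292
time: 31.15
ee_pos: [0.5737, -0.2202, 0.0644]
tcp_rot: [178.6, 0.9, 82.4]
wrist_force: [1.1, 0.9, 0.4]
opening: 0.0132
time: 31.45
ee_pos: [0.5451, -0.1285, 0.1769]
tcp_rot: [178.6, 0.9, 98.1]
wrist_force: [1.7, 0.0, 0.2]
opening: 0.0132
[ 0.54512951 -0.12848111  0.17690688] [178.62101692   0.89388212  98.07708406] 0.013176944342159663
[0.51275443 0.07575566 0.06661899] [-0.03237508  0.20423677 -0.11028789]
```

View pics/m2.png

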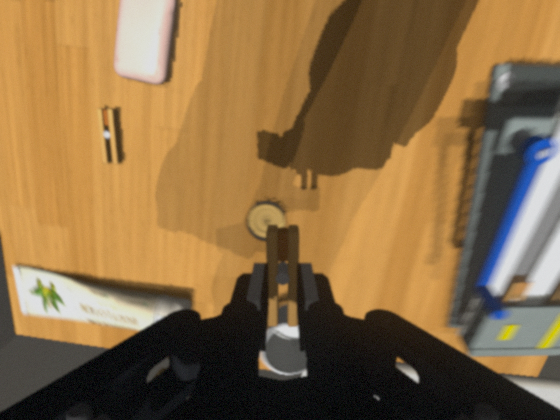

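```bash
python3 -m handwheel '[[0.9,-0.01,0.045,0,0],[0.9,-0.02,0.09,0,0],[0.9,-0.032,0.14,0,0],[0.9,-0.032,0.18,0,0],[0.9,-0.032,0.201,0,0]]'; python3 -m handwheel '[[0.9,0,0,-0.04,0],[0.9,0,0,-0.07,0],[0.9,0,0,-0.078,0],[0.9,0,0,-0.078,0]]';  python3 - <<'E'
from h import *
o=get_obs(); e=o['ee_pos'];print(o['ee_pos'],o['tcp_rot'],o['opening'],inrows(e))
t=W(-.145,-.023,0); print(t, t-o['ee_pos'])
c=cam('wrist'); cv2.imwrite('pics/m3.png',c['color'])
E
```

```text
time: 32.0
ee_pos: [0.5133, 0.0791, 0.1844]
tcp_rot: [178.2, 0.9, 98.8]
wrist_force: [0.2, 0.2, -0.6]
opening: 0.0131
time: 32.4
ee_pos: [0.5127, 0.0789, 0.1058]
tcp_rot: [178.3, 0.9, 98.8]
wrist_force: [0.7, -0.6, -0.3]
opening: 0.0134
[0.51271571 0.07892191 0.10583592] [178.25611466   0.92301369  98.7695639 ] 0.013429879998507636 [-0.15545571 -0.01985857  0.03779951]
[0.51275443 0.07575566 0.06661899] [ 3.87222785e-05 -3.16624997e-03 -3.92169224e-02]
```

View pics/m3.png

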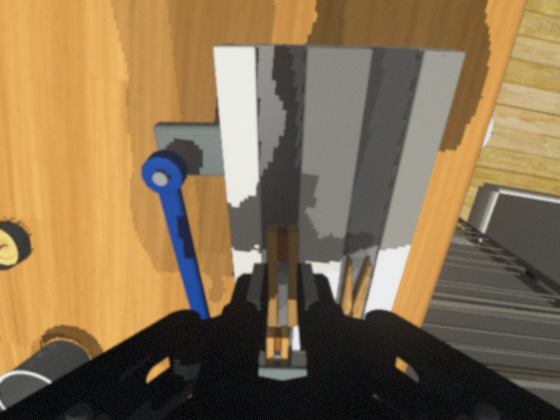

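```bash
python3 -m handwheel '[[0.9,0,-0.003,0,-0.8],[0.9,0,-0.0033,-0.008,-0.8],[0.9,0,-0.0033,-0.016,-0.8],[0.9,0,-0.0033,-0.02,-0.8],[0.9,0,-0.0033,-0.0215,-0.8]]';  python3 - <<'E'
from h import *
o=get_obs(); e=o['ee_pos'];print(inrows(e))
E
```

```text
time: 32.95
ee_pos: [0.5132, 0.0755, 0.0851]
tcp_rot: [178.2, 0.9, 98.0]
wrist_force: [0.3, -1.5, 2.6]
opening: 0.0131
[-0.14969275 -0.02327057  0.01790327]
```

```bash
python3 -m handwheel '[[0.7,0,0,0,0],[0.7,0,0,0,0],[0.7,0,0,0,0],[0.7,-0.005,-0.0005,-0.002,0],[0.7,-0.005,-0.0005,-0.0055,0]]' 30; python3 -m handwheel '[[0.9,0,0,0,0],[0.9,0,0,0,0],[0.9,0,0,0,0]]' 40; python3 - <<'E'
from h import *
o=get_obs(); e=o['ee_pos'];print(inrows(e))
c=cam('wrist'); cv2.imwrite('pics/m4.png',crop(c['color'],180,130,400,330,3))
print(deck(c,[(283,v) for v in (235,240,245,250,255,260)])[:,0].round(4))
E
```

```text
time: 33.45
ee_pos: [0.5079, 0.075, 0.0797]
tcp_rot: [178.2, 0.9, 98.0]
wrist_force: [0.6, 0.2, 0.2]
opening: 0.0259
time: 33.75
ee_pos: [0.5079, 0.075, 0.0798]
tcp_rot: [178.2, 0.9, 98.0]
wrist_force: [0.7, -0.1, 1.6]
opening: 0.0135
[-0.15335563 -0.02303929  0.01126961]
[-0.1812 -0.1785 -0.1757 -0.1728 -0.1699 -0.1669]
```

View pics/m4.png

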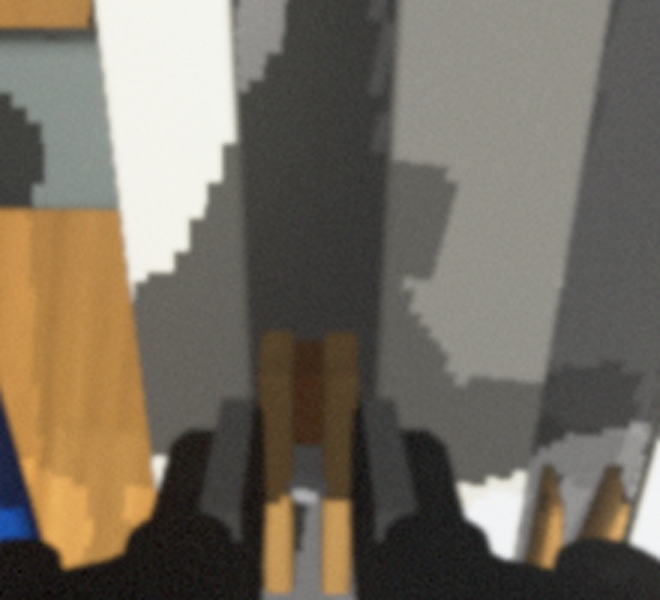

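```bash
python3 -m handwheel '[[0.9,0.012,0.0017,-0.003,0],[0.9,0.024,0.0033,-0.0065,0],[0.9,0.036,0.005,-0.0100,0],[0.9,0.044,0.0061,-0.0122,0],[0.9,0.050,0.0069,-0.014,0]]';  python3 - <<'E'
from h import *
o=get_obs(); e=o['ee_pos'];print(inrows(e))
E
```

```text
time: 34.3
ee_pos: [0.5559, 0.0816, 0.0657]
tcp_rot: [178.5, 0.9, 98.0]
wrist_force: [-39.7, -5.3, 36.4]
opening: 0.0131
[-0.10292791 -0.02314239  0.0111302 ]
```

```bash
python3 -m handwheel '[[0.7,-0.003,0,0.002,0],[0.7,-0.003,0,0.002,0],[0.7,-0.002,0,0.02,0],[0.7,0.02,0,0.06,0],[0.7,0.04,0,0.10,0]]'; python3 - <<'E'
from h import *
c=cam('wrist'); cv2.imwrite('pics/m5.png',crop(c['color'],140,60,360,260,3)); o=get_obs(); print(o['ee_pos'])
import pickle; pickle.dump(c,open('m5.pkl','wb'))
E
```

```text
time: 34.8
ee_pos: [0.596, 0.0816, 0.1662]
tcp_rot: [178.6, 0.9, 98.0]
wrist_force: [1.6, 0.5, 0.5]
opening: 0.0256
[0.60082226 0.08185299 0.1741286 ]
```

View pics/m5.png

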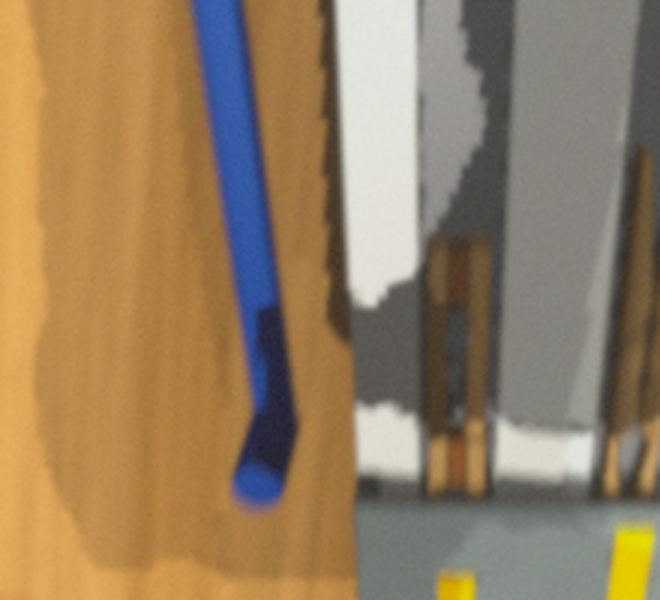

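```bash
python3 - <<'E'
from h import *
import pickle
c=pickle.load(open('m5.pkl','rb'))
f=lambda u,v:(140+(u+.5)/3-.5,60+(v+.5)/3-.5)
print(deck(c,[f(437,237),f(482,237),f(437,433),f(478,433)]).round(4), deck(c,[f(430,497)],.022).round(4))
E
python3 -m handwheel '[[0.6,-0.02,-0.04,0.04,-1],[0.6,-0.03,-0.08,0.08,-2],[0.6,-0.04,-0.12,0.12,-3],[0.6,-0.05,-0.16,0.14,-3],[0.6,-0.06,-0.2,0.14,-3]]'; python3 - <<'E'
from h import *
c=cam('wrist'); cv2.imwrite('pics/n1.png',cv2.resize(c['color'],(800,600),interpolation=cv2.INTER_CUBIC)); 
import pickle; pickle.dump(c,open('n1.pkl','wb'))
E
```

```text
[[-0.124  -0.029   0.012 ]
 [-0.124  -0.0185  0.012 ]
 [-0.0705 -0.0289  0.012 ]
 [-0.0706 -0.0181  0.012 ]] [[-0.057  -0.0306  0.022 ]]
time: 35.35
ee_pos: [0.5442, -0.107, 0.3145]
tcp_rot: [177.7, 1.0, 95.0]
wrist_force: [1.2, 0.1, 0.0]
opening: 0.0342
```

View pics/n1.png

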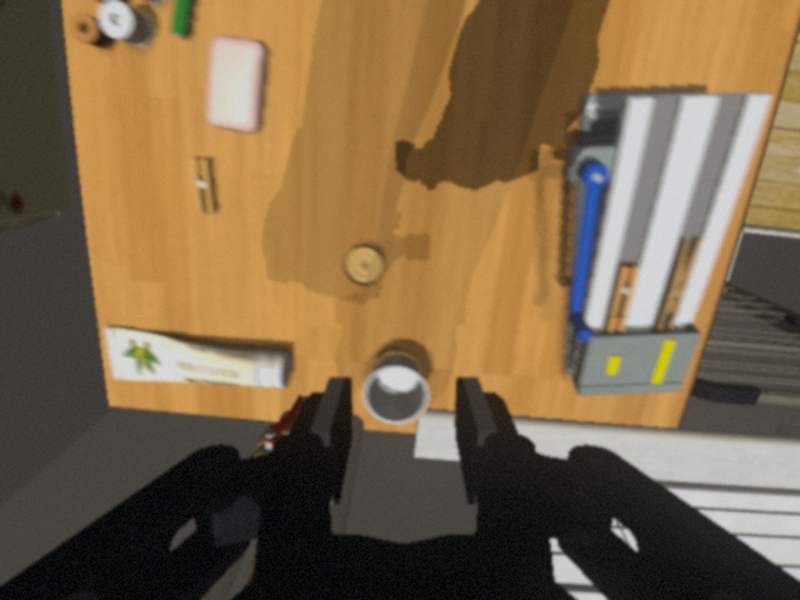

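Short pegs 1 and 2 are packed, with ends at -0.071 and -0.124 (ideal -0.072 and -0.122). The last peg, D, is at (200,156)-(211,212).

```bash
python3 - <<'E'
from h import *
import pickle
c=pickle.load(open('n1.pkl','rb'))
pegs(c,dict(D=((200,157),(210,212)),))
E
```

```text
tcp [ 0.5426 -0.1132  0.3152] yaw 94.8 t 35.4
D mid [ 0.5089 -0.3011] len 0.0498 tool yaw 98.5 shift [-0.0337 -0.1879] turn 3.8
```

```bash
python3 -m handwheel '[[0.63,-0.007,-0.035,-0.03,1],[0.63,-0.014,-0.07,-0.06,2],[0.63,-0.021,-0.11,-0.09,2.5],[0.63,-0.028,-0.15,-0.12,2.5],[0.63,-0.032,-0.186,-0.15,2.5]]' 40; python3 -m handwheel '[[0.63,0,0,-0.04,0],[0.63,0,0,-0.08,0],[0.63,0,0,-0.11,0],[0.63,0,0,-0.11,0]]'; python3 - <<'E'
from h import *
c=cam('wrist'); cv2.imwrite('pics/o1.png',c['color'])
o=get_obs(); print(o['ee_pos'],o['tcp_rot'])
E
```

```text
time: 35.9
ee_pos: [0.5101, -0.301, 0.1641]
tcp_rot: [177.6, 1.2, 97.2]
wrist_force: [0.5, -0.3, 1.0]
opening: 0.0313
time: 36.3
ee_pos: [0.5077, -0.2998, 0.0492]
tcp_rot: [178.0, 1.0, 97.2]
wrist_force: [0.4, 0.6, -0.3]
opening: 0.0319
[ 0.50907008 -0.30044228  0.05241075] [177.78208942   1.09252272  97.23933627]
```

View pics/o1.png

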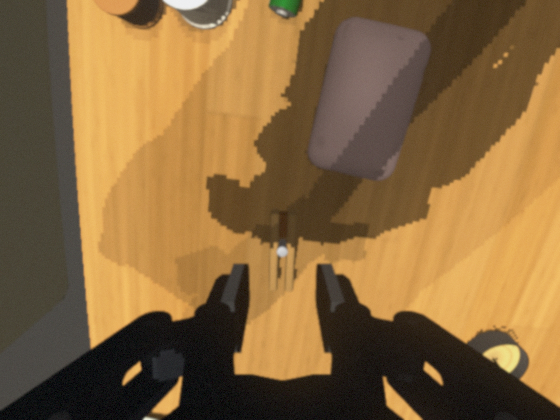

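```bash
python3 -m handwheel '[[0.66,0.001,-0.001,-0.025,0],[0.66,0.001,-0.001,-0.04,0],[0.66,0.001,-0.001,-0.046,0],[0.66,0.001,-0.001,-0.046,0]]'; python3 -m handwheel '[[0.9,0,0,0,0],[0.9,0,0,0,0],[0.9,0,0,0,0],[0.9,0,0,0.02,0],[0.9,0,0.0,0.06,0]]' 40; python3 -m handwheel '[[0.9,0,0.03,0.05,0],[0.9,-0.01,0.07,0.08,0],[0.9,-0.02,0.11,0.12,0.5],[0.9,-0.02,0.16,0.12,0.5]]';  python3 - <<'E'
from h import *
o=get_obs(); e=o['ee_pos'];print(o['ee_pos'],o['tcp_rot'],o['opening'])
t=W(-.18,-.023,0); print(t, t-o['ee_pos'])
c=cam('wrist'); cv2.imwrite('pics/o2.png',c['color'])
E
```

```text
time: 36.75
ee_pos: [0.5101, -0.3013, 0.0066]
tcp_rot: [177.8, 1.1, 97.2]
wrist_force: [0.3, -0.0, 0.1]
opening: 0.029
time: 37.25
ee_pos: [0.5084, -0.3003, 0.0644]
tcp_rot: [178.0, 0.9, 97.3]
wrist_force: [0.6, -0.1, 0.4]
opening: 0.0134
time: 37.65
ee_pos: [0.4894, -0.1516, 0.1871]
tcp_rot: [177.7, 1.1, 97.7]
wrist_force: [1.2, 0.2, -0.8]
opening: 0.0132
[ 0.48939847 -0.15161276  0.18705677] [177.73000496   1.0510037   97.65102795] 0.013167285040080941
[0.47943785 0.07112437 0.07629144] [-0.00996062  0.22273712 -0.11076533]
```

View pics/o2.png

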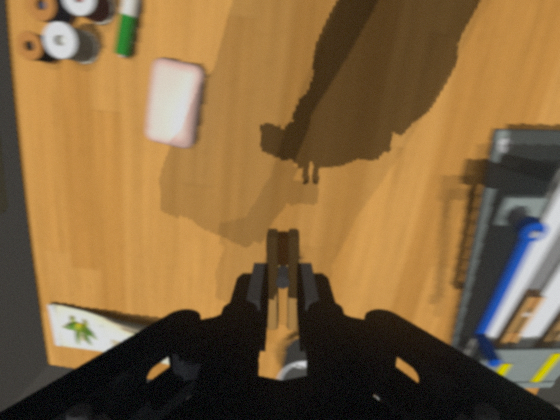

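```bash
python3 -m handwheel '[[0.9,0,0.045,0,0.2],[0.9,-0.005,0.09,0,0.2],[0.9,-0.01,0.14,0,0.2],[0.9,-0.01,0.19,0,0.2],[0.9,-0.01,0.220,0,0.2]]'; python3 -m handwheel '[[0.9,0,0,-0.04,0],[0.9,0,0,-0.07,0],[0.9,0,0,-0.078,0],[0.9,0,0,-0.078,0]]';  python3 - <<'E'
from h import *
o=get_obs(); e=o['ee_pos'];print(o['ee_pos'],o['tcp_rot'],o['opening'],inrows(e))
t=W(-.18,-.023,0); print(t, t-o['ee_pos'])
c=cam('wrist'); cv2.imwrite('pics/o3.png',c['color'])
E
```

```text
time: 38.2
ee_pos: [0.4787, 0.0774, 0.1877]
tcp_rot: [177.7, 0.8, 98.1]
wrist_force: [1.3, -0.4, 0.0]
opening: 0.0135
time: 38.6
ee_pos: [0.4781, 0.0772, 0.1092]
tcp_rot: [177.8, 0.9, 98.1]
wrist_force: [-0.4, 0.8, 0.0]
opening: 0.0129
[0.47809015 0.07723616 0.10917025] [177.76247289   0.85424965  98.14575992] 0.012864045434590151 [-0.1895604  -0.01676086  0.03146201]
[0.47943785 0.07112437 0.07629144] [ 0.0013477  -0.00611179 -0.03287881]
```

View pics/o3.png

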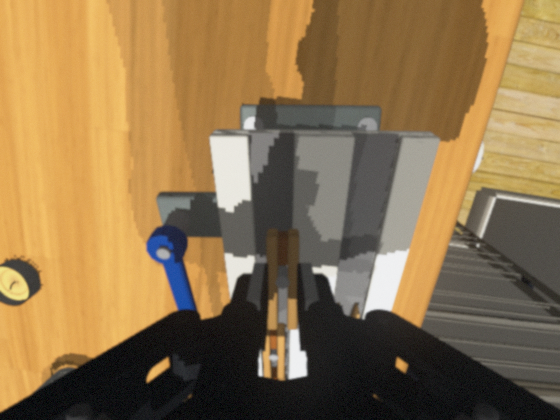

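```bash
python3 -m handwheel '[[0.9,0.001,-0.006,0,-0.2],[0.9,0.001,-0.006,-0.006,-0.2],[0.9,0.001,-0.006,-0.012,-0.2],[0.9,0.001,-0.006,-0.015,-0.2],[0.9,0.001,-0.006,-0.015,-0.2]]';  python3 - <<'E'
from h import *
o=get_obs(); e=o['ee_pos'];print(inrows(e))
E
```

```text
time: 39.15
ee_pos: [0.4796, 0.0711, 0.095]
tcp_rot: [177.7, 0.9, 97.9]
wrist_force: [0.4, 0.3, -0.3]
opening: 0.0135
[-0.18502434 -0.02300195  0.01798941]
```

```bash
python3 -m handwheel '[[0.7,0,0,0,0],[0.7,0,0,0,0],[0.7,0,0,0,0],[0.7,-0.005,-0.0005,-0.002,0],[0.7,-0.005,-0.0005,-0.0055,0]]' 30; python3 -m handwheel '[[0.9,0,0,0,0],[0.9,0,0,0,0],[0.9,0,0,0,0]]' 35; python3 - <<'E'
from h import *
o=get_obs(); e=o['ee_pos'];print(inrows(e))
c=cam('wrist'); cv2.imwrite('pics/o4.png',crop(c['color'],180,130,400,330,3))
print(deck(c,[(283,v) for v in (235,240,245,250,255,260)])[:,0].round(4))
E
```

```text
time: 39.65
ee_pos: [0.4742, 0.0706, 0.0895]
tcp_rot: [177.7, 0.9, 97.9]
wrist_force: [-0.4, -0.2, -0.2]
opening: 0.0255
time: 39.95
ee_pos: [0.4742, 0.0706, 0.0896]
tcp_rot: [177.7, 0.9, 97.9]
wrist_force: [-0.4, 0.9, 1.4]
opening: 0.0134
[-0.18868417 -0.0227607   0.01130127]
[-0.2167 -0.214  -0.2111 -0.2083 -0.2053 -0.2023]
```

View pics/o4.png

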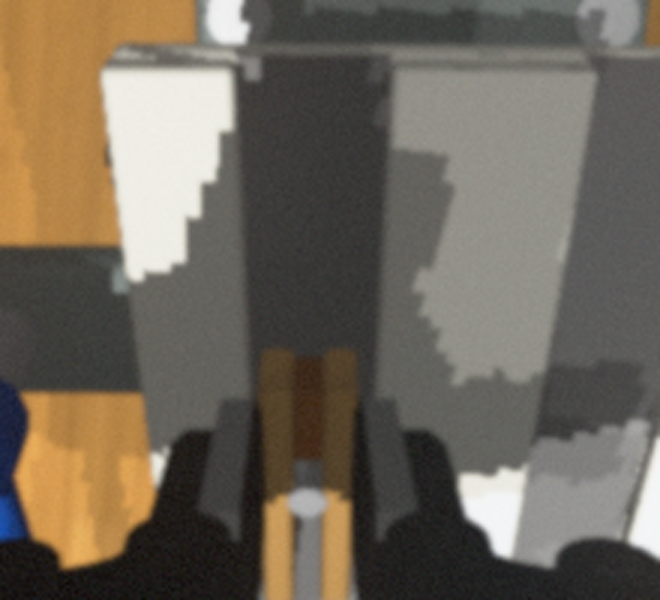

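```bash
python3 -m handwheel '[[0.9,0.008,0.0012,-0.002,0],[0.9,0.017,0.0024,-0.0045,0],[0.9,0.025,0.0035,-0.0068,0],[0.9,0.0285,0.004,-0.0078,0]]';  python3 -m handwheel '[[0.9,0.001,0,-0.0003,0],[0.9,0.002,0.0003,-0.0006,0],[0.9,0.0025,0.0003,-0.0006,0]]'
```

```text
time: 40.4
ee_pos: [0.5036, 0.0747, 0.0811]
tcp_rot: [177.7, 0.9, 97.9]
wrist_force: [-0.7, -0.0, 1.7]
opening: 0.0135
time: 40.7
ee_pos: [0.5047, 0.0748, 0.0807]
tcp_rot: [177.9, 0.9, 97.9]
wrist_force: [-11.1, -1.1, 8.4]
opening: 0.0132
```

Contact at 11 N. One more nudge, then I'll release and look.

```bash
python3 -m handwheel '[[0.9,0.0025,0,-0.0003,0],[0.9,0.003,0.0003,-0.0003,0],[0.9,0.003,0.0003,-0.0003,0]]'; python3 -m handwheel '[[0.7,-0.003,0,0.002,0],[0.7,-0.003,0,0.002,0],[0.7,-0.002,0,0.02,0],[0.7,0.03,0,0.06,0],[0.7,0.07,0.02,0.10,0]]'; python3 -m handwheel '[[0.7,0.02,0,0.02,0],[0.7,0.02,0,0.02,0]]'; python3 - <<'E'
from h import *
c=cam('wrist'); cv2.imwrite('pics/p1.png',crop(c['color'],140,60,360,260,3)); o=get_obs(); print(o['ee_pos'])
import pickle; pickle.dump(c,open('p1.pkl','wb'))
E
```

```text
time: 41.0
ee_pos: [0.5049, 0.0747, 0.0806]
tcp_rot: [178.2, 0.9, 97.9]
wrist_force: [-17.3, -1.5, 13.0]
opening: 0.0133
time: 41.5
ee_pos: [0.5679, 0.0901, 0.1745]
tcp_rot: [178.2, 0.9, 97.8]
wrist_force: [1.1, -0.0, 1.9]
opening: 0.0257
time: 41.7
ee_pos: [0.591, 0.0905, 0.1969]
tcp_rot: [177.9, 0.9, 97.8]
wrist_force: [-0.6, -0.5, -0.5]
opening: 0.0254
[0.58925099 0.09021647 0.19490952]
```

View pics/p1.png

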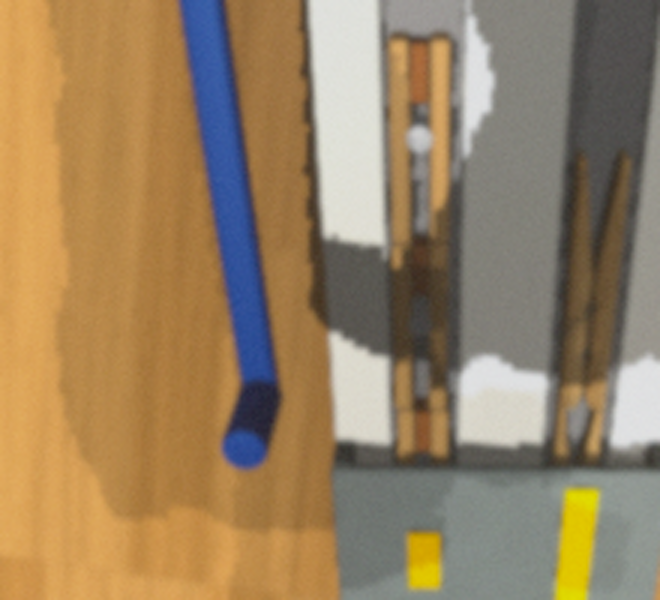

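```bash
python3 - <<'E'
from h import *
import pickle
c=pickle.load(open('p1.pkl','rb'))
f=lambda u,v:(140+(u+.5)/3-.5,60+(v+.5)/3-.5)
print(deck(c,[f(398,38),f(442,38),f(400,238),f(440,238),f(408,402),f(436,404),f(580,155),f(625,155),f(565,385),f(598,385)]).round(4), deck(c,[f(430,467)],.022).round(4))
P=onplane(c,[f(245,447)],W(0,0,.051),W(0,0,1)-W(0,0,0))[0]; print('stub top rows',inrows(P))
o=get_obs(); e=o['ee_pos']
print('to stub', (W(-.083,-.0655,.031)-e).round(4), e)
E
```

```text
[[-0.1731 -0.0286  0.012 ]
 [-0.1731 -0.0182  0.012 ]
 [-0.1238 -0.0291  0.012 ]
 [-0.1238 -0.0186  0.012 ]
 [-0.074  -0.0279  0.012 ]
 [-0.0733 -0.0197  0.012 ]
 [-0.1455  0.0164  0.012 ]
 [-0.1456  0.0276  0.012 ]
 [-0.0797  0.0174  0.012 ]
 [-0.0798  0.0268  0.012 ]] [[-0.0579 -0.0214  0.022 ]]
stub top rows [-0.08344837 -0.06797154  0.051     ]
to stub [-0.0031 -0.0472 -0.1156] [0.58925099 0.09021647 0.19490952]
```

All five pegs are packed: short ends at -0.074, -0.124 and -0.173, long at -0.072 and -0.1455. Now to shut the keeper.

```bash
python3 -m handwheel '[[0.65,-0.003,-0.048,0,0],[0.65,-0.003,-0.049,-0.04,0],[0.65,-0.003,-0.049,-0.08,0],[0.65,-0.003,-0.049,-0.1,0],[0.65,-0.003,-0.049,-0.1,0]]'; python3 - <<'E'
from h import *
c=cam('wrist'); cv2.imwrite('pics/q1.png',c['color']); e=get_obs()['ee_pos']; print((W(-.083,-.067,.031)-e).round(4))
E
```

```text
time: 42.25
ee_pos: [0.583, 0.0408, 0.0902]
tcp_rot: [178.5, 0.9, 97.8]
wrist_force: [0.5, -0.3, 1.0]
opening: 0.0299
[ 0.002   0.0005 -0.0137]
```

View pics/q1.png

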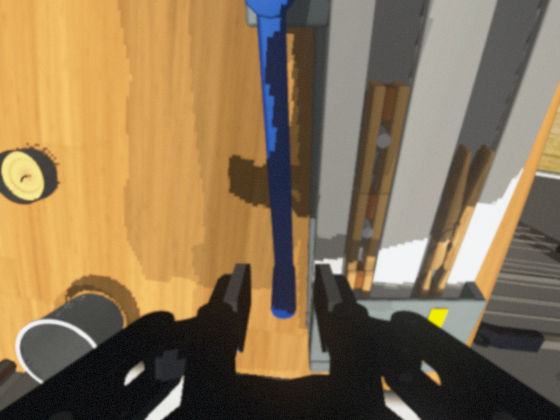

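```bash
python3 -m handwheel '[[0.65,0.001,0,-0.007,0],[0.65,0.001,0,-0.0125,0],[0.65,0.001,0,-0.0125,0]]'; python3 -m handwheel '[[0.92,0,0,0,0],[0.92,0,0,0,0],[0.92,0,0,0,0],[0.92,0,0,0,0]]' 25; python3 - <<'E'
from h import *
e=get_obs()['ee_pos']; r=inrows(e); print(r)
th0=np.arctan2(r[0]+.205,r[1]+.072); print(th0)
k=lambda th:W(-.205+.122*np.sin(th),-.072+.122*np.cos(th),.0315)
for th in np.arange(1.5,-.01,-.1): print(round(th,2),(k(th)-k(th0)).round(4), k(th).round(4))
E
```

```text
time: 42.6
ee_pos: [0.5852, 0.0411, 0.0803]
tcp_rot: [178.3, 0.9, 97.8]
wrist_force: [-1.1, 0.2, -0.4]
opening: 0.0298
time: 43.0
ee_pos: [0.5855, 0.0412, 0.0807]
tcp_rot: [178.3, 0.9, 97.8]
wrist_force: [0.2, 0.3, 2.9]
opening: 0.011
[-0.08424343 -0.06727857  0.03213331]
1.531717452720478
1.5 [-0.0007  0.0038  0.0001] [0.5857 0.0451 0.0798]
1.4 [-0.0038  0.0156  0.0005] [0.5826 0.0569 0.0802]
1.3 [-0.008   0.027   0.0012] [0.5784 0.0684 0.081 ]
1.2 [-0.0132  0.038   0.0023] [0.5732 0.0793 0.082 ]
1.1 [-0.0195  0.0483  0.0036] [0.5669 0.0897 0.0834]
1.0 [-0.0267  0.058   0.0053] [0.5597 0.0994 0.0851]
0.9 [-0.0349  0.0669  0.0073] [0.5515 0.1082 0.0871]
0.8 [-0.0438  0.0749  0.0095] [0.5426 0.1163 0.0893]
0.7 [-0.0534  0.082   0.012 ] [0.533  0.1233 0.0918]
0.6 [-0.0637  0.088   0.0147] [0.5227 0.1293 0.0944]
0.5 [-0.0745  0.0929  0.0175] [0.5119 0.1343 0.0973]
0.4 [-0.0856  0.0967  0.0206] [0.5008 0.1381 0.1003]
0.3 [-0.0971  0.0994  0.0237] [0.4893 0.1407 0.1035]
0.2 [-0.1088  0.1008  0.027 ] [0.4776 0.1421 0.1068]
0.1 [-0.1205  0.101   0.0303] [0.4659 0.1423 0.1101]
-0.0 [-0.1322  0.1     0.0337] [0.4542 0.1413 0.1135]
```

```bash
python3 -m handwheel '[[0.92,-0.0007,0.004,0.0001,0],[0.92,-0.004,0.0156,0.0005,0],[0.92,-0.008,0.027,0.0012,0],[0.92,-0.013,0.038,0.0023,0],[0.92,-0.0195,0.048,0.0036,0]]'
```

```text
time: 43.5
ee_pos: [0.5659, 0.0907, 0.0845]
tcp_rot: [178.2, 0.8, 97.9]
wrist_force: [4.9, 2.2, -0.2]
opening: 0.0111
```

```bash
python3 -m handwheel '[[0.92,-0.006,0.0087,0.0016,0],[0.92,-0.0144,0.0175,0.0036,0],[0.92,-0.0233,0.0256,0.0058,0],[0.92,-0.0329,0.0326,0.0083,0],[0.92,-0.0432,0.0386,0.011,0]]'
```

```text
time: 44.0
ee_pos: [0.5216, 0.1297, 0.0956]
tcp_rot: [178.3, 0.9, 97.9]
wrist_force: [1.8, -1.8, -1.0]
opening: 0.0111
```

```bash
python3 -m handwheel '[[0.92,-0.0097,0.0046,0.0027,0],[0.92,-0.0208,0.0084,0.0057,0],[0.92,-0.0323,0.011,0.0089,0],[0.92,-0.044,0.0124,0.0122,0],[0.92,-0.0557,0.0126,0.0155,0]]';python3 -m handwheel '[[0.92,-0.006,-0.0005,0.0017,0],[0.92,-0.011,-0.001,0.003,0],[0.92,-0.011,-0.001,0.003,0]]'; python3 - <<'E'
from h import *
e=get_obs()['ee_pos']; r=inrows(e); print(r,np.arctan2(r[0]+.205,r[1]+.072))
E
```

```text
time: 44.5
ee_pos: [0.4648, 0.1427, 0.1114]
tcp_rot: [178.3, 0.8, 97.9]
wrist_force: [1.3, 3.5, -2.0]
opening: 0.0109
time: 44.8
ee_pos: [0.4533, 0.1419, 0.1147]
tcp_rot: [178.3, 0.8, 97.9]
wrist_force: [-0.0, 4.5, -0.5]
opening: 0.0108
[-0.2061524   0.05065596  0.032441  ] -0.009395091242638934
```

Shut, about 0 rad by the tool pose. Releasing, lifting straight up along the stub, and checking.

```bash
python3 -m handwheel '[[0.65,0,0,0,0],[0.65,0,0,0,0],[0.65,0,0,0,0],[0.65,0.006,0.001,0.02,0],[0.65,0.012,0.002,0.05,0]]'; python3 -m handwheel '[[0.65,0.03,0,0.04,0],[0.65,0.07,-0.02,0.05,0],[0.65,0.1,-0.04,0.06,0],[0.65,0.1,-0.04,0.06,0]]';  python3 - <<'E'
from h import *
c=cam('wrist'); cv2.imwrite('pics/r1.png',cv2.resize(c['color'],(800,600),interpolation=cv2.INTER_CUBIC))
import pickle; pickle.dump(c,open('r1.pkl','wb'))
E
```

```text
time: 45.3
ee_pos: [0.4647, 0.1433, 0.1637]
tcp_rot: [178.4, 0.8, 97.9]
wrist_force: [0.6, 0.1, 0.3]
opening: 0.03
time: 45.7
ee_pos: [0.5678, 0.1012, 0.2235]
tcp_rot: [178.4, 0.9, 97.7]
wrist_force: [-0.9, 0.2, -0.5]
opening: 0.0301
```

View pics/r1.png

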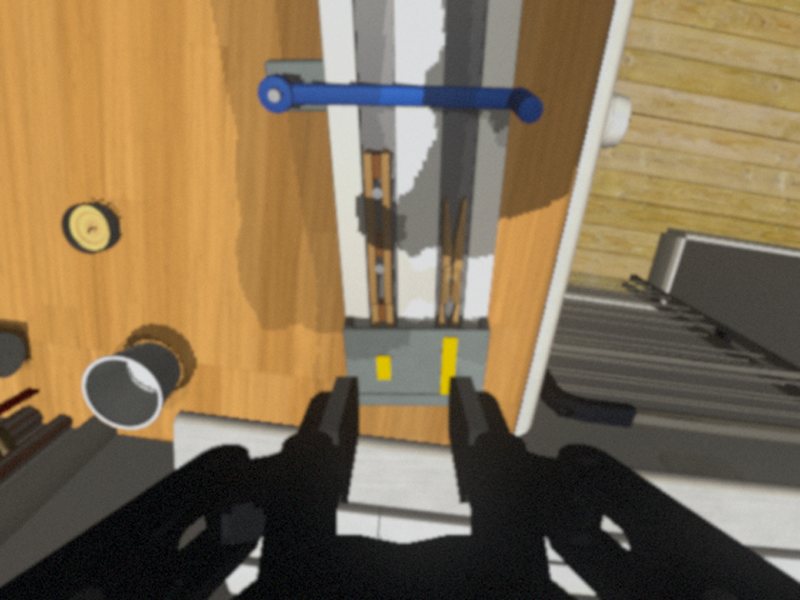

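```bash
python3 - <<'E'
from h import *
import pickle
c=pickle.load(open('r1.pkl','rb')); cv2.imwrite('pics/r2.png',crop(c['color'],235,95,345,240,4))
f=lambda u,v:((u+.5)*.7-.5,(v+.5)*.7-.5)
n=W(0,0,1)-W(0,0,0)
S=inrows(onplane(c,[f(530,107)],W(0,0,.051),n)[0]);P=inrows(onplane(c,[f(275,95)],W(0,0,.0276),n)[0]); print(S,P,np.arctan2(S[0]-P[0],S[1]-P[1]))
print(deck(c,[f(377,152),f(455,200)]))
E
```

```text
[-0.2040183   0.05074423  0.051     ] [-0.20606585 -0.07211765  0.0276    ] 0.016663940212651548
[[-0.17307377 -0.02294328  0.012     ]
 [-0.144713    0.02251785  0.012     ]]
```

View pics/r2.png

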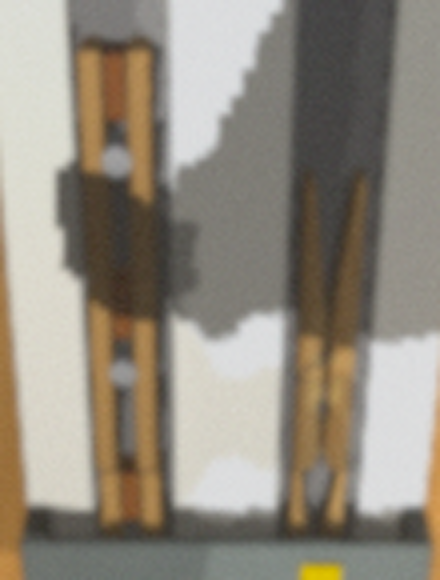

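```bash
python3 - <<'E'
from workcell import job_done
print(job_done())
E
```

```text
the job is handed in; nothing more can be done
None
```

I opened the keeper to about 1.5 rad and sorted all five pegs that were there: two long and three short. I then swung the keeper shut and handed the job in at about 46 s. The hand-in gives no verdict, so the result below rests on my own checks.

| Check | Measured | Packed ideal |
|---|---|---|
| Short pegs, upper ends (x in rows, m) | -0.074, -0.124, -0.173 | -0.072, -0.122, -0.172 |
| Long pegs, upper ends (x in rows, m) | -0.072, -0.145 | -0.072, -0.144 |
| Keeper angle (rad) | 0.017 | 0 |

- **Pegs:** all lie flat and lengthwise in their rows. In the last picture I re-measured only the upper end of each row. The other ends are from the views taken just after each peg was seated. In the last view before I shut the keeper I misread where the two long pegs meet because of shadow (-0.080), so I discounted that reading.
- **Bystanders:** the arm kept clear of the soap and the tealight. I saw no sign that either moved, but I did not re-measure them at the end.
- **Upsets:** one short peg was knocked about 2 cm mid-run and was found again. One regrip missed and was redone. Forces peaked at about 54 N at the wrist while seating pegs against the stop, and the fingertips once pressed the deck with 34 N.

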